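# Tidy the toy engine display under its dust cover

### The job

Lift the clear dust cover off the display stand and stand it upright on the counter, then park all the wooden toy engines, those that have slipped askew on the stand and those left on the counter, in a straight even row on the stand: one to a marked bay, any bays, upright, centred in the marking and straight (cab to either long side). Put the cover back over them, let go of it, then press down firmly on its handle to make sure it is fully home, leaving the other things on the counter alone.

Things in the scene. Friction and masses are not known exactly. Their poses are not given: they have to be found in the camera images.
- stand: wooden display stand fixed to the counter; origin at the centre of its underside, long side along its y. Base 150 (x) x 368 (y) x 14 mm high; on it, centred, a grey raised deck 112 x 320 whose top is 24 mm above the counter. The cover goes around the deck and rests on the 14 mm high ledge, 4 mm of play on each side.
- bay0 (a point): centre of marked bay 0 on the deck's top (24 mm above the counter), at y = -105 mm from the stand's middle; a black outline 101 (x) x 54 (y) mm, long way along the stand's x
- bay1 (a point): centre of marked bay 1 on the deck's top (24 mm above the counter), at y = -35 mm from the stand's middle; a black outline 101 (x) x 54 (y) mm, long way along the stand's x
- bay2 (a point): centre of marked bay 2 on the deck's top (24 mm above the counter), at y = 35 mm from the stand's middle; a black outline 101 (x) x 54 (y) mm, long way along the stand's x
- bay3 (a point): centre of marked bay 3 on the deck's top (24 mm above the counter), at y = 105 mm from the stand's middle; a black outline 101 (x) x 54 (y) mm, long way along the stand's x
- cover: loose clear plastic dust cover, dark wooden edges, open below, at first on the stand: outside 128 (x) x 336 (y) x 74 high, 70 deep inside, walls 4; origin: centre of its lower rim. On top, a dark wooden bar handle 16 (x) x 90 (y) x 30 high: grip across the 16. 0.4 kg. Home: rim 14 mm above the counter, headed as the stand or half a turn from it. A firm press is 8 N or more for half a second.
- cover_handle (a point): centre of the top of the cover's handle, 104 mm above the cover's rim
- engine_a: plain wooden toy shunting engine, 85 long (its x, cab at -x) x 43 wide (y), all alike, 90 g; origin: centre of its underside. A low chassis 20 high carries a narrow upper body 22 wide, from x -34 to +34: cab 50 high, bonnet (x -10 to +34) 44 high. Grip the upper body across its 22 mm, fingertips above the chassis. None if absent this time.
- engine_b: plain wooden toy shunting engine, 85 long (its x, cab at -x) x 43 wide (y), all alike, 90 g; origin: centre of its underside. A low chassis 20 high carries a narrow upper body 22 wide, from x -34 to +34: cab 50 high, bonnet (x -10 to +34) 44 high. Grip the upper body across its 22 mm, fingertips above the chassis. None if absent this time.
- engine_c: plain wooden toy shunting engine, 85 long (its x, cab at -x) x 43 wide (y), all alike, 90 g; origin: centre of its underside. A low chassis 20 high carries a narrow upper body 22 wide, from x -34 to +34: cab 50 high, bonnet (x -10 to +34) 44 high. Grip the upper body across its 22 mm, fingertips above the chassis. None if absent this time.
- engine_d: plain wooden toy shunting engine, 85 long (its x, cab at -x) x 43 wide (y), all alike, 90 g; origin: centre of its underside. A low chassis 20 high carries a narrow upper body 22 wide, from x -34 to +34: cab 50 high, bonnet (x -10 to +34) 44 high. Grip the upper body across its 22 mm, fingertips above the chassis. None if absent this time.
- puzzle_box: bystander: cardboard puzzle box 100 x 140 x 45 high, lying at the far left; origin at the centre of its underside; leave alone
- pen_mug: bystander: white mug, 80 across and 95 high, at the far right; origin under its centre; leave alone
Things that resemble listed ones, but are neither listed nor needed, are in the scene too. Leave any blue or yellow look-alike of the engine_d alone.

How it is judged:
By the outcome, as a careful person would: the job done as asked, in the order asked, and still so for the second after the job is handed in, with the robot touching nothing.
Of engine_b, engine_c, engine_d only 2 to 3 are there at a start; the rules pass over those that are not, and their reading is None.
At some moment in a run one of engine_a, engine_b, engine_c, engine_d may be knocked a few centimetres aside while the robot is not near it.
It also fails if it takes over 210 s, if anything falls off the work surface, if the arm or the gripper's body presses on something with over 40 N, if the wrist force passes 120 N, or if a joint passes its speed limit or range.

### The arm

A 6-joint arm with a two-finger parallel gripper is mounted at the origin on the work surface. World frame = base frame: x ahead of the robot, y to its left, z up, the work surface at z = 0. Lengths are in mm, angles in rad, forces in N, time in s.
With the tool pointing down it reaches from about 275 to 750 mm from the base axis. Payload 10.2 kg.
Tool frame: the origin (TCP) lies at the very end of the fingers, on their centre line; the grasp point (between the pads) lies 19 mm behind it; x points along the fingers, z is the direction in which the jaws open and shut, and the axes are right-handed (so a half turn about x gives the same grasp; the last joint's range is limited). The gripper opens to 85 mm and grips with 20 to 120 N. Pads are 22 mm wide; open, the fingers measure 114 mm over their backs; the gripper's body (76 mm by 85 mm) begins 54 mm behind the grasp point. The pads swing forward as they close: fully open they stand 13 mm farther back than shut.
Start: joints at [1.079, 0.313, 1.498, -0, 1.331, -0.223], TCP at [139.439, 506.15, 231.294] pointing down, gripper open.
Joint ranges: [-2.94, 2.94], [-0.97, 2.17], [0.19, 2.56], [-1.23, 4.37], [0.02, 3.11], [-2.88, 2.88]. Speed limits (rad/s): [2.39, 2.39, 3.01, 3.14, 3.14, 3.14].

### API

Orientations are given as a unit quaternion [w, x, y, z].
In Python, from rig import sense, vision, job gives the robot as it stands. The module is installed in compiled form; this text tells all that it offers.
- The arm moves only by the shell command python3 -m pendant 'ROWS' [FORCE]. ROWS is JSON, a list of rows, each a list of 7 numbers: the turn, a rotation vector about the tool's x, y, z in rad, then the shift along the tool's x, y, z in cm, then the opening, from 0 (shut) to 1 (fully open). A call has exactly 5 rows; each row is the pose to reach, as a shift and turn from the pose commanded when the call began, along the tool's axes at that moment; what a row does not reach only later rows make up. A row lasts 1/8 s, in which the tool goes at most 62.5 mm and 10.7 degrees, less where a joint would pass 70% of its speed; a pose out of reach is approached as far as the arm can. A call with a gripper value outside its range is refused whole. The fingers move at their own pace and stop on an object; FORCE is the grip in N (left out, the last holds). Time passes only in rows, so rows that repeat a pose let the fingers close, or fill a call up. It gives the time, the measured TCP pose, the force and the opening at its end, in the units of the state.
- sense(): the state, without advancing time (a new reading comes with each control period).
- vision.capture(name): name is "side" or "top" or "wrist"; returns the picture (400x640x3 uint8, red, green, blue); there is no depth.
- vision.calibration(name): a dict with "K" (3x3 intrinsics, pixels), "extrinsics" (4x4, takes a point from camera to world coordinates). Camera axes: x right, y up, looking along -z (the intrinsics and any distortion apply to the point x, -y, -z); pixel columns grow to the right and rows downward; lengths in mm; the calibration is good to about 2 mm. The wrist camera is an equidistant fisheye: a pixel r from the principal point sees the ray r / f radians off the axis. A picture is of the moment at which its call begins: read the wrist's pose just before it. calibration takes no time and is no camera call; for the wrist camera it gives the pose at the moment of the call.
- job.finish_job(): hands the job in, once; it reports no verdict.
The state is a dict: "time_s": time; "joints": joint angles; "dq": joint speeds; "tau": joint torques, N m; "eef_pos": TCP position; "ee_rot": TCP orientation; "force": force on the tool from outside, world axes, zero at the start; "wrist_torque": the same for the moment, N m; "grip_width": opening from 0.0 (shut) to 1.0 (fully open).
Only numpy, scipy, OpenCV 4.12 (cv2) and the standard library are available. Lean on these libraries where they do the work, as an engineer would, in place of code of your own. Each camera call takes 0.05 s, during which the arm holds its last target.

## Working session

There is one attempt and no reset: what is moved stays moved. The work goes in short steps, Python scripts to look and compute and a shell command to move; the robot and the scene stay as the last step left them, time stands still between calls to the robot, and variables do not carry over. Pictures are saved under pics/ and viewed, and the job is handed in when it is done.

```bash
mkdir -p pics; ls
python3 - <<'E'
from rig import sense, vision, job
import cv2
print(sense())
for n in ["side","top","wrist"]:
    im=vision.capture(n); cv2.imwrite(f"pics/{n}0.png",im[:,:,::-1]); c=vision.calibration(n); print(n,c)
E
```

```text
pics
{'time_s': 0.0, 'joints': array([ 1.07861805e+00,  3.13456696e-01,  1.49843812e+00,  2.12806932e-05,
        1.33098679e+00, -2.23436981e-01]), 'dq': array([ 0.0011191 , -0.00151701, -0.00033283, -0.000649  ,  0.00075092,
       -0.00021477]), 'tau': array([-1.54566747e-03, -4.12267363e+01, -2.59740329e+01, -3.03154884e-04,
        4.20709810e-03,  3.06247819e-05]), 'eef_pos': array([139.29977715, 505.92023498, 230.73125456]), 'ee_rot': array([ 0.5620595 , -0.4286904 ,  0.56289493,  0.42832575]), 'force': array([-0.634164  , -0.21347421,  0.67803611]), 'wrist_torque': array([ 0.01450889,  0.00347372, -0.00101288]), 'grip_width': 1.0026054030411689}
side {'K': array([[388.10016832,   0.        , 320.52062674],
       [  0.        , 388.10016832, 197.88559988],
       [  0.        ,   0.        ,   1.        ]]), 'extrinsics': array([[ 9.86204849e-01,  1.16803225e-01, -1.17290250e-01,
         3.91881349e+02],
       [-1.65488420e-01,  7.11501527e-01, -6.82919586e-01,
        -6.24569588e+02],
       [ 3.68498194e-03,  6.92908785e-01,  7.21015837e-01,
         8.32045847e+02],
   
[... 427 characters left out ...]
+01],
       [-3.61842735e-03,  2.17073319e-01,  9.76148596e-01,
         1.16753797e+03],
       [ 0.00000000e+00,  0.00000000e+00,  0.00000000e+00,
         1.00000000e+00]])}
wrist {'K': array([[309.70691629,   0.        , 316.06139486],
       [  0.        , 309.70691629, 199.71591228],
       [  0.        ,   0.        ,   1.        ]]), 'extrinsics': array([[ 2.64881993e-01, -9.28644041e-01, -2.59726346e-01,
         7.39367424e+01],
       [ 9.64278880e-01,  2.54549898e-01,  7.32843100e-02,
         5.24949501e+02],
       [-1.94172292e-03, -2.69860324e-01,  9.62897521e-01,
         3.73131518e+02],
       [ 0.00000000e+00,  0.00000000e+00,  0.00000000e+00,
         1.00000000e+00]])}
```

View pics/side0.png

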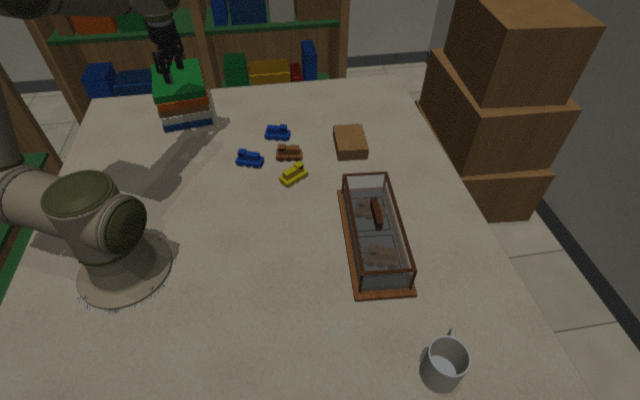

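View pics/top0.png

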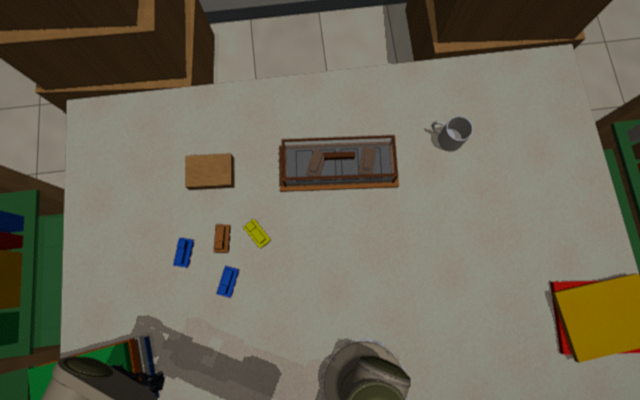

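View pics/wrist0.png

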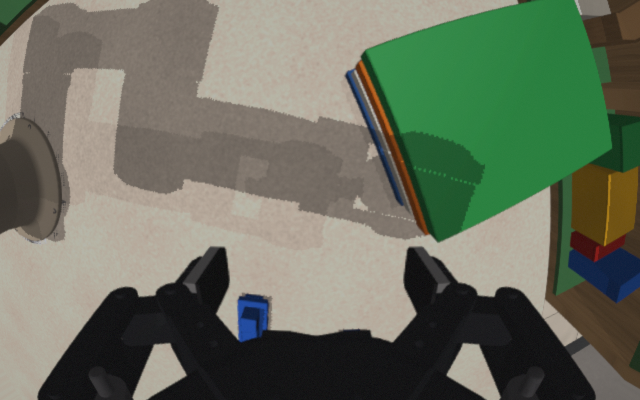

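```bash
cat > h.py <<'E'
import numpy as np, cv2
from scipy.spatial.transform import Rotation as R
from rig import sense, vision
def rot(q): return R.from_quat([q[1],q[2],q[3],q[0]])
def ray(name,uv,cal=None):
    c=cal or vision.calibration(name); K=c["K"];E=c["extrinsics"]
    a=(uv[0]-K[0,2])/K[0,0]; b=(uv[1]-K[1,2])/K[1,1]
    if name=="wrist":
        r=np.hypot(a,b); s=np.sin(r)/r if r>1e-9 else 1; d=np.array([a*s,-b*s,-np.cos(r)])
    else: d=np.array([a,-b,-1.])
    return E[:3,3],E[:3,:3]@d
def onz(name,uv,z,cal=None):
    o,d=ray(name,uv,cal); return o+d*(z-o[2])/d[2]
def proj(name,p,cal=None):
    c=cal or vision.calibration(name); K=c["K"];E=c["extrinsics"]
    q=E[:3,:3].T@(np.asarray(p,float)-E[:3,3]); x,y,z=q[0],-q[1],-q[2]
    if name=="wrist":
        r=np.hypot(x,y); t=np.arctan2(r,z); k=t/r if r>1e-9 else 1/z; x,y=x*k,y*k
    else: x,y=x/z,y/z
    return np.array([K[0,0]*x+K[0,2],K[1,1]*y+K[1,2]])
def delta(p,yaw=None,s=None):
    """rows for reaching TCP p, tool down, with jaw axis (tool z) at heading yaw (mod pi)"""
    s=s or sense(); Rc=rot(s["ee_rot"]).as_matrix()
    if yaw is None: yaw=np.arctan2(Rc[1,2],Rc[0,2])
    best=None
    for y in (yaw,yaw+np.pi):
        z=np.array([np.cos(y),np.sin(y),0]); x=np.array([0,0,-1.]); T=np.c_[x,np.cross(z,x),z]
        rv=R.from_matrix(Rc.T@T).as_rotvec()
        if best is None or np.linalg.norm(rv)<np.linalg.norm(best): best=rv
    d=Rc.T@(np.asarray(p,float)-s["eef_pos"])/10
    print("t",round(s["time_s"],2),"turn",best.round(3),"deg",np.degrees(np.linalg.norm(best)).round(1),"shift",d.round(2),"j6",s["joints"][5].round(2))
def snap(name,fn,crop=None,scale=1):
    im=vision.capture(name)
    if crop: im=im[crop[1]:crop[3],crop[0]:crop[2]]
    im=cv2.resize(im,None,fx=scale,fy=scale,interpolation=cv2.INTER_CUBIC); cv2.imwrite("pics/"+fn+".png",im[:,:,::-1])
E
python3 - <<'E'
from h import *
im=cv2.imread("pics/top0.png"); a=cv2.resize(im[120:200,265:410],None,fx=5,fy=5,interpolation=cv2.INTER_CUBIC)
cv2.imwrite("pics/a.png",a)
im=cv2.imread("pics/side0.png"); a=cv2.resize(im[160:310,320:430],None,fx=4,fy=4,interpolation=cv2.INTER_CUBIC)
cv2.imwrite("pics/b.png",a)
E
```

```text
(no output)
```

View pics/a.png

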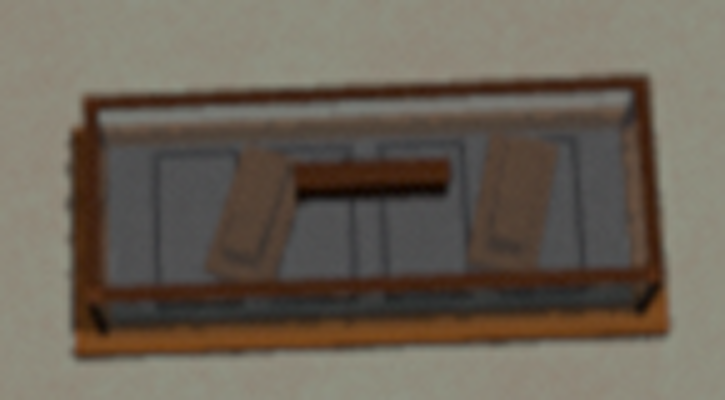

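View pics/b.png

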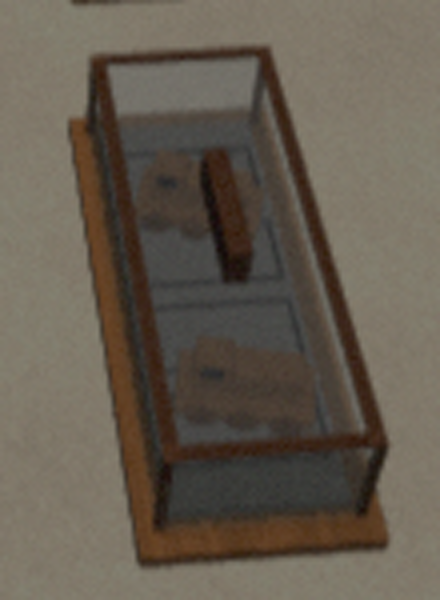

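Run:
```python
from h import *
f=lambda u,v:(265+u/5-.4,120+v/5-.4)
c=[onz("top",f(*p),88)[:2] for p in [(86,97),(648,77),(660,278),(90,297)]]
c=np.array(c);print(c.round(1),"centre",c.mean(0).round(1))
for i in range(4): print(np.linalg.norm(c[i]-c[i-1]).round(1))
e=c[0]-c[1]+c[3]-c[2];print("heading y axis",np.degrees(np.arctan2(e[1],e[0])).round(2))
h=np.array([onz("top",f(*p),118)[:2] for p in [(294,173),(448,170)]]);print(h,h.mean(0))
g=lambda u,v:(320+u/4-.4,160+v/4-.4)
c=np.array([onz("side",g(*p),88)[:2] for p in [(90,55),(268,48),(386,445),(165,458)]]);print(c.round(1),"centre",c.mean(0).round(1))
e=c[0]-c[3]+c[1]-c[2];print(np.degrees(np.arctan2(e[1],e[0])).round(2))
h=np.array([onz("side",g(*p),118)[:2] for p in [(214,152),(236,247)]]);print(h,h.mean(0))
b=np.array([onz("top",f(*p),14)[:2] for p in [(77,355),(667,332)]]);print(b, b[0]-b[1])
for p in [(222,238)]: print(onz("top",p,40))
for p in [(289,152)]: print(onz("side",p,40))
```

```text
[[ 715.8  152.7]
 [ 688.2 -179.4]
 [ 564.9 -166.8]
 [ 593.2  162. ]] centre [640.5  -7.9]
123.0
333.2
124.0
330.0
heading y axis 85.17
[[643.34170146  37.00258546]
 [634.56222061 -50.3861511 ]] [638.95196104  -6.69178282]
[[ 589.2  165.3]
 [ 715.7  152. ]
 [ 687.8 -179.7]
 [ 562.8 -167.7]] centre [638.9  -7.5]
85.33
[[640.78959212  30.98087369]
 [633.35771441 -48.41456734]] [637.07365326  -8.71684682]
[[ 579.32402247  179.63219303]
 [ 550.30791031 -181.950084  ]] [ 29.01611216 361.58227703]
[450.53906005 358.89635282  40.        ]
[455.06090667 342.25183881  40.        ]
```

Run:
```python
from h import *
delta([600,-10,240],np.radians(-4.8))
Rc=rot(sense()["ee_rot"]).as_matrix();print(Rc.round(2))
```

```text
t 0.15 turn [ 1.386e+00 -1.000e-03  0.000e+00] deg 79.4 shift [ -0.89 -58.11 -37.51] j6 -0.22
[[-0.   -0.96  0.27]
 [-0.    0.27  0.96]
 [-1.    0.   -0.  ]]
```

```bash
python3 -m pendant '[[0.18,0,0,0,-5,-3.2,1],[0.36,0,0,0,-10,-6.4,1],[0.54,0,0,0,-15,-9.6,1],[0.72,0,0,-0.5,-20,-12.8,1],[0.9,0,0,-0.9,-25,-16,1]]'; python3 -c "
from h import *
delta([590,-10,240],np.radians(-4.8))"
```

```text
time_s: 0.78
eef_pos: [338.9, 283.9, 240.5]
ee_rot: [0.693, -0.139, 0.693, 0.139]
force: [0.6, 0.6, 0.4]
grip_width: 1.002
t 0.78 turn [ 0.48  0.   -0.  ] deg 27.5 shift [  0.05 -36.8   11.83] j6 0.03
```

```bash
python3 -m pendant '[[0.1,0,0,0,-5.5,1.8,1],[0.2,0,0,0,-11,3.6,1],[0.3,0,0,0,-16.5,5.4,1],[0.4,0,0,0,-22,7.2,1],[0.48,0,0,0,-27.5,9,1]]'; python3 -c "
from h import *
delta([580,-10,240],np.radians(-4.8)); snap('wrist','w1'); snap('top','t1')"
```

```text
time_s: 1.4
eef_pos: [529.3, 66.0, 240.2]
ee_rot: [0.706, 0.029, 0.707, -0.029]
force: [0.7, 1.1, 1.0]
grip_width: 1.002
t 1.4 turn [ 0.003 -0.    -0.   ] deg 0.2 shift [ 0.01 -7.16  5.66] j6 -0.01
```

View pics/w1.png

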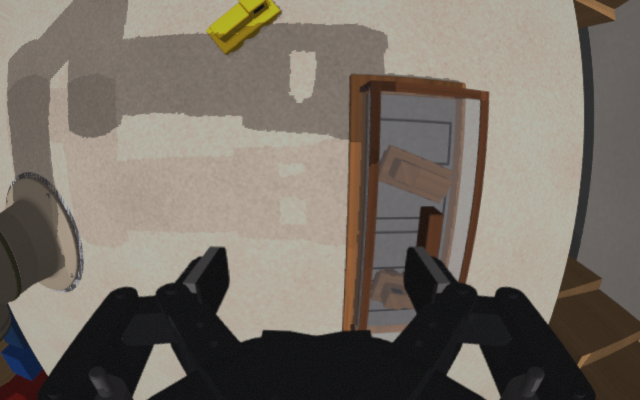

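View pics/t1.png

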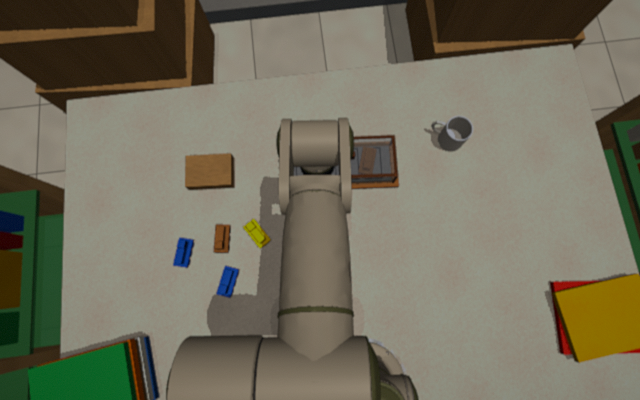

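```bash
python3 -c "
from h import *
delta([639,-8,180],np.radians(-4.8))"
python3 -m pendant '[[0,0,0,1,-3,3,1],[0,0,0,2,-5,6,1],[0,0,0,4,-6.5,9,1],[0,0,0,6,-6.5,11.5,1],[0,0,0,6,-6.5,11.5,1]]'; python3 -c "
from h import *
delta([639,-8,180],np.radians(-4.8)); snap('wrist','w2'); 
"
```

```text
t 1.5 turn [-0.001 -0.001  0.001] deg 0.1 shift [ 5.92 -6.23 11.41] j6 -0.01
time_s: 2.12
eef_pos: [637.7, -5.8, 178.0]
ee_rot: [0.705, 0.028, 0.708, -0.027]
force: [-0.1, -0.0, 0.6]
grip_width: 0.998
t 2.12 turn [ 0.006 -0.004 -0.001] deg 0.4 shift [-0.21 -0.21  0.15] j6 -0.11
```

View pics/w2.png

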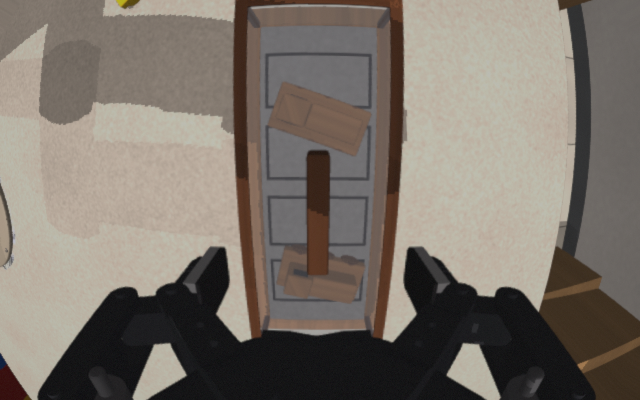

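```bash
python3 -m pendant '[[0,0,0,2.5,-0.2,0.1,1],[0,0,0,5,-0.2,0.1,1],[0,0,0,7,-0.2,0.1,0.7],[0,0,0,8.3,-0.2,0.1,0.4],[0,0,0,8.4,-0.2,0.1,0]]' 60;python3 -m pendant '[[0,0,0,0,0,0,0],[0,0,0,0,0,0,0],[0,0,0,0,0,0,0],[0,0,0,0,0,0,0],[0,0,0,0,0,0,0]]' 60
python3 -c "
from h import *
snap('wrist','w3')"
```

```text
time_s: 2.8
eef_pos: [638.5, -7.9, 96.5]
ee_rot: [0.706, 0.027, 0.707, -0.027]
force: [-0.9, 0.0, -0.2]
grip_width: 0.376
time_s: 3.42
eef_pos: [638.8, -8.1, 97.3]
ee_rot: [0.707, 0.027, 0.706, -0.028]
force: [-4.9, 0.1, 6.2]
grip_width: 0.168
```

View pics/w3.png

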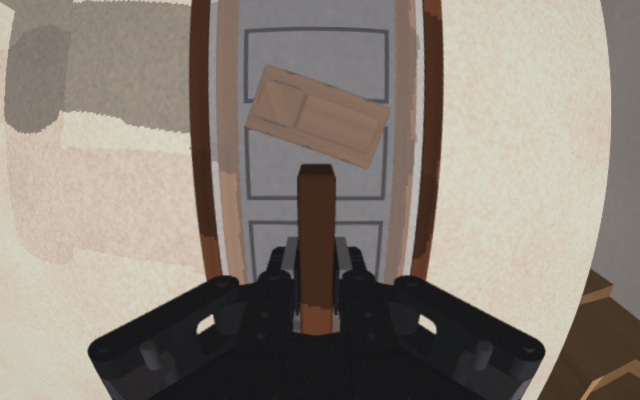

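```bash
python3 -m pendant '[[0,0,0,-0.5,0,0,0],[0,0,0,-1.5,0,0,0],[0,0,0,-3,0,0,0],[0,0,0,-5.5,0,0,0],[0,0,0,-8.5,0,0,0]]' 60;python3 -m pendant '[[0,0,0,-1.5,0,0,0],[0,0,0,-2.5,0,0,0],[0,0,0,-2.5,0,0,0],[0,0,0,-2.5,0,0,0],[0,0,0,-2.5,0,0,0]]' 60
python3 -c "
from h import *
snap('side','s4',(200,100,520,320),2.5);delta([420,-170,208],np.radians(-4.8))"
```

```text
time_s: 4.1
eef_pos: [638.8, -8.2, 182.7]
ee_rot: [0.707, 0.028, 0.707, -0.028]
force: [0.7, -0.0, -4.1]
grip_width: 0.173
time_s: 4.72
eef_pos: [638.6, -8.1, 205.4]
ee_rot: [0.706, 0.028, 0.707, -0.027]
force: [0.9, 0.6, -4.6]
grip_width: 0.177
t 4.78 turn [ 0.006 -0.001 -0.   ] deg 0.3 shift [ -0.22 -17.84 -20.54] j6 -0.12
```

View pics/s4.png

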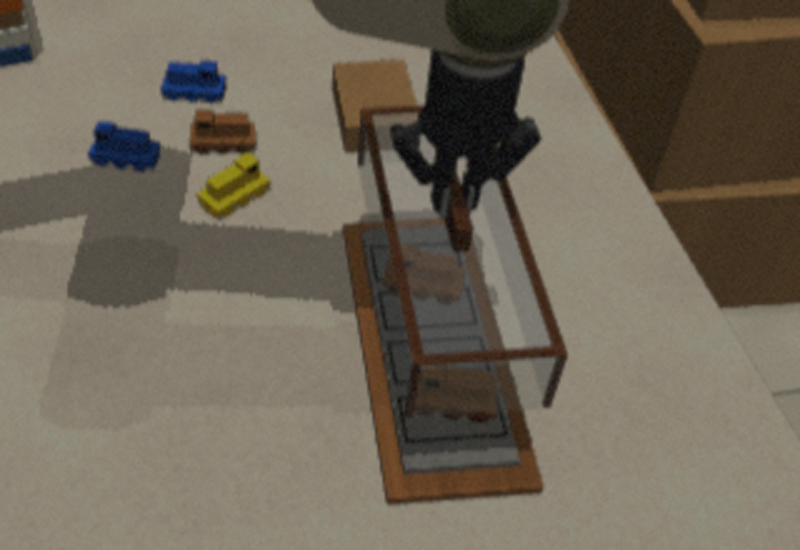

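```bash
python3 -m pendant '[[0,0,0,0,-1.5,-1.7,0],[0,0,0,0,-4.5,-5.1,0],[0,0,0,0,-8,-9.2,0],[0,0,0,0,-12,-13.8,0],[0,0,0,0,-15.5,-17.8,0]]' 60;python3 -m pendant '[[0,0,0,0,-1.5,-1.8,0],[0,0,0,1.5,-2.3,-2.7,0],[0,0,0,4,-2.3,-2.7,0],[0,0,0,7,-2.3,-2.7,0],[0,0,0,9,-2.3,-2.7,0]]' 60
python3 -c "
from h import *
snap('side','s5',(200,100,520,320),2.5);delta([420,-170,84],np.radians(-4.8))"
```

```text
time_s: 5.4
eef_pos: [447.6, -149.7, 206.3]
ee_rot: [0.707, 0.027, 0.707, -0.028]
force: [0.7, -2.0, -3.4]
grip_width: 0.175
time_s: 6.02
eef_pos: [420.2, -169.5, 115.2]
ee_rot: [0.706, 0.028, 0.707, -0.027]
force: [0.3, 0.2, -3.3]
grip_width: 0.175
t 6.08 turn [ 0.006 -0.004 -0.002] deg 0.4 shift [ 2.92 -0.11  0.09] j6 -0.56
```

View pics/s5.png

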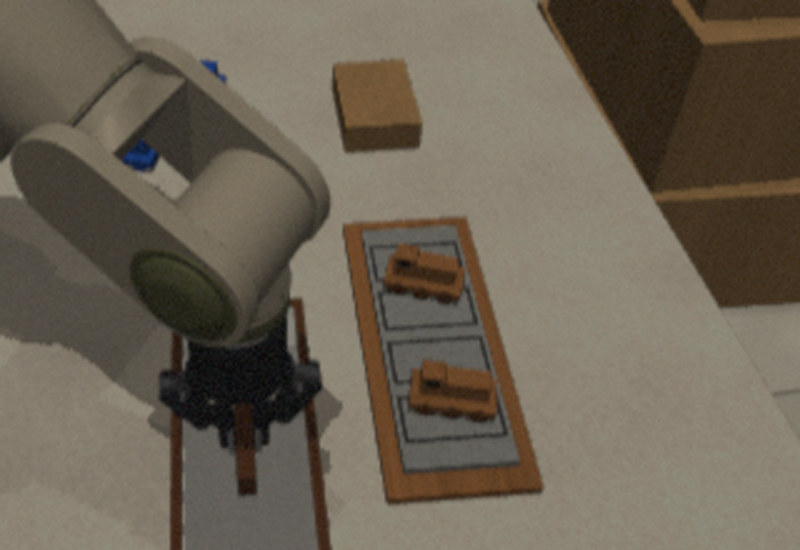

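```bash
python3 -m pendant '[[0,0,0,1,0,0,0],[0,0,0,1.8,0,0,0],[0,0,0,2.4,0,0,0],[0,0,0,2.8,0,0,0],[0,0,0,3.1,0,0,0]]';python3 -m pendant '[[0,0,0,0.15,0,0,0],[0,0,0,0.15,0,0,0],[0,0,0,0.15,0,0,0.4],[0,0,0,0.15,0,0,0.6],[0,0,0,0.15,0,0,0.8]]'
python3 -m pendant '[[0,0,0,0,0,0,1],[0,0,0,-2,0,0,1],[0,0,0,-6,0,0,1],[0,0,0,-12,0,0,1],[0,0,0,-17.5,0,0,1]]'
python3 -c "
from h import *
snap('wrist','w6'); snap('side','s6')"
```

```text
time_s: 6.7
eef_pos: [420.6, -169.7, 85.2]
ee_rot: [0.707, 0.028, 0.707, -0.028]
force: [0.7, 0.3, -3.8]
grip_width: 0.173
time_s: 7.32
eef_pos: [420.8, -169.8, 84.1]
ee_rot: [0.707, 0.027, 0.706, -0.028]
force: [-0.7, 0.5, 0.9]
grip_width: 0.789
time_s: 7.95
eef_pos: [420.4, -169.5, 260.9]
ee_rot: [0.707, 0.027, 0.706, -0.028]
force: [0.1, -0.1, 0.2]
grip_width: 1.0
```

View pics/s6.png

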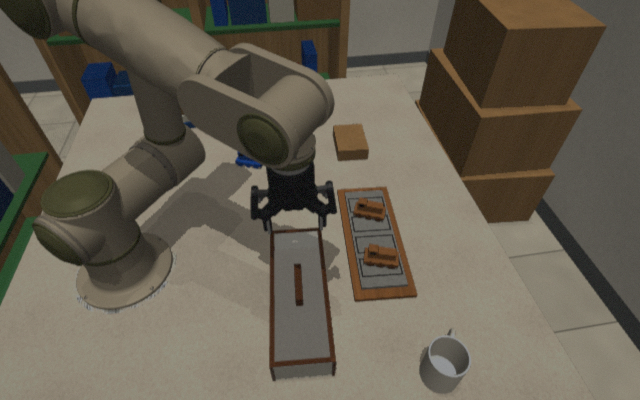

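View pics/w6.png

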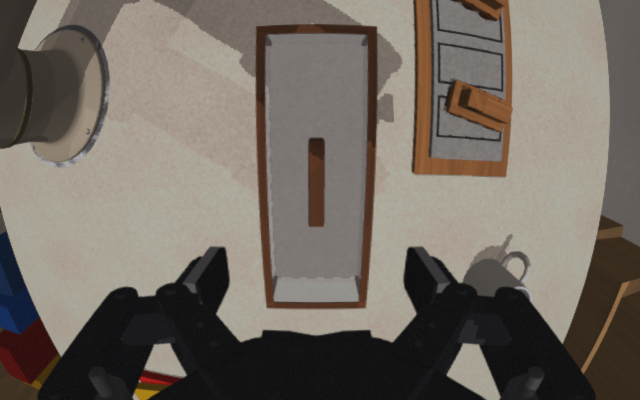

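```bash
python3 -c "
from h import *
delta([600,45,320],np.radians(-4.8))"
```

```text
t 8.05 turn [0.006 0.009 0.006] deg 0.7 shift [-5.57 22.86 16.11] j6 -0.56
```

```bash
python3 -m pendant '[[0,0,0,-2,4.6,3.2,1],[0,0,0,-4,9.2,6.4,1],[0,0,0,-5.8,13.8,9.6,1],[0,0,0,-5.8,18.4,12.8,1],[0,0,0,-5.8,22.8,16.1,1]]'
python3 -m pendant '[[0,0,0,0,0,0,1],[0,0,0,0,0,0,1],[0,0,0,0,0,0,1],[0,0,0,0,0,0,1],[0,0,0,0,0,0,1]]'
python3 -c "
from h import *
c=vision.calibration('wrist');np.save('c7.npy',c,allow_pickle=True)
snap('wrist','w7')
im=cv2.imread('pics/w7.png');cv2.imwrite('pics/w7b.png',cv2.resize(im[20:300,170:490],None,fx=2.1,fy=2.1,interpolation=cv2.INTER_CUBIC))
for y in (-105,-35,35,105):
  a=np.radians(-4.8);print(proj('wrist',[639.5-np.sin(a)*y,-7.5+np.cos(a)*y,24],c).round(1))
"
```

```text
time_s: 8.68
eef_pos: [599.8, 46.8, 316.2]
ee_rot: [0.706, 0.027, 0.707, -0.028]
force: [0.9, -1.1, 0.8]
grip_width: 1.001
time_s: 9.3
eef_pos: [598.7, 44.6, 317.1]
ee_rot: [0.707, 0.028, 0.706, -0.028]
force: [0.2, -0.1, 0.3]
grip_width: 1.002
[343.8 261.1]
[345.6 219.3]
[347.1 173.1]
[348.2 124.2]
```

View pics/w7.png

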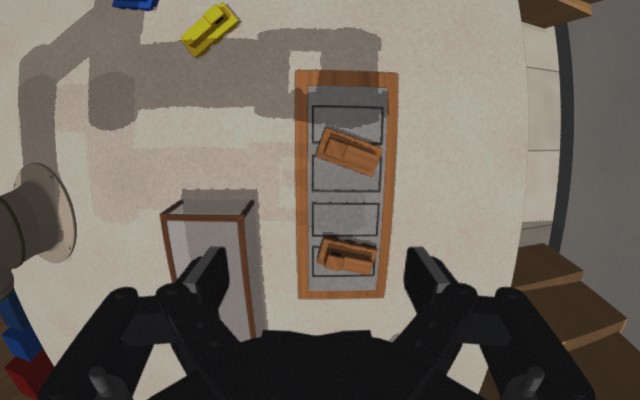

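View pics/w7b.png

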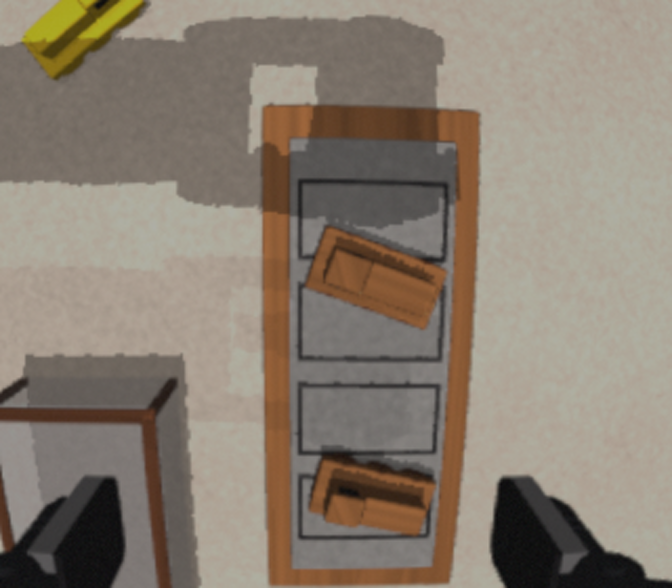

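```bash
cat >> h.py <<'E'
from scipy.optimize import minimize, least_squares
def boxes(x,y,yaw,z0):
    c,s=np.cos(yaw),np.sin(yaw); out=[]
    for x0,x1,h,a,b in ((-42.5,42.5,21.5,0,20),(-34,-10,11,20,50),(-10,34,11,20,44)):
        P=np.array([[u,v,w] for u in (x0,x1) for v in (-h,h) for w in (a,b)],float)
        out.append(np.c_[x+c*P[:,0]-s*P[:,1],y+s*P[:,0]+c*P[:,1],P[:,2]+z0])
    return out
def sil(name,p,z0,cal,S=8,off=(0,0),shape=(400,640)):
    m=np.zeros((shape[0]*S,shape[1]*S),np.uint8)
    for B in boxes(*p,z0):
        q=np.array([proj(name,b,cal) for b in B]); q=((q+.5-np.array(off))*S).astype(np.int32)
        cv2.fillConvexPoly(m,cv2.convexHull(q),1)
    return m
def emask(im): # im RGB
    h=cv2.cvtColor(im,cv2.COLOR_RGB2HSV)
    return ((h[...,0]<18)|(h[...,0]>172))&(h[...,1]>120)
def fit(name,im,p0,z0,cal,box=60,show=None):
    u,v=proj(name,[p0[0],p0[1],z0+20],cal); x0=int(max(u-box,0));y0=int(max(v-box,0));x1=int(min(u+box,640));y1=int(min(v+box,400))
    S=4; m=emask(im[y0:y1,x0:x1]).astype(np.uint8)
    n,l,st,cc=cv2.connectedComponentsWithStats(m); 
    j=min((i for i in range(1,n) if st[i,4]>60),key=lambda i:np.hypot(*(cc[i]-[u-x0,v-y0])))
    m=(l==j).astype(np.uint8); m=cv2.morphologyEx(m,cv2.MORPH_CLOSE,np.ones((5,5)))
    M=cv2.resize(m*255,None,fx=S,fy=S,interpolation=cv2.INTER_LINEAR)>127
    def cost(p):
        s=sil(name,(p[0],p[1],p[2]/30),z0,cal,S,(x0,y0),(y1-y0,x1-x0))>0
        return 1-(s&M).sum()/(s|M).sum()
    best=None
    for d in (0,np.pi):
        q=minimize(cost,[p0[0],p0[1],(p0[2]+d)*30],method="Nelder-Mead",options=dict(initial_simplex=np.array([[0,0,0],[8,0,0],[0,8,0],[0,0,8]])+[p0[0],p0[1],(p0[2]+d)*30]))
        print("  ",q.x[:2].round(1),np.degrees(q.x[2]/30).round(1),"1-iou",round(q.fun,3))
        if best is None or q.fun<best.fun: best=q
    if show:
        s=sil(name,(best.x[0],best.x[1],best.x[2]/30),z0,cal,S,(x0,y0),(y1-y0,x1-x0)); o=cv2.resize(im[y0:y1,x0:x1],None,fx=S,fy=S)[:,:,::-1].copy()
        cs,_=cv2.findContours(s,cv2.RETR_EXTERNAL,cv2.CHAIN_APPROX_NONE); cv2.drawContours(o,cs,-1,(0,255,0),1)
        cs,_=cv2.findContours(M.astype(np.uint8),cv2.RETR_EXTERNAL,cv2.CHAIN_APPROX_NONE); cv2.drawContours(o,cs,-1,(255,0,0),1); cv2.imwrite("pics/"+show+".png",o)
    return best.x[0],best.x[1],best.x[2]/30
E
cat > m7.py <<'E'
from h import *
c=np.load('c7.npy',allow_pickle=True).item()
im=cv2.imread('pics/w7.png')[:,:,::-1].copy()
f=lambda u,v:(170+u/2.1-.26,20+v/2.1-.26)
obs=[((-75,184),14,(263,107)),((-75,-184),14,(272,584)),((75,-184),14,(446,584)),((75,184),14,(480,112))]
hx,hy=50.5,27
for b,l in ((3,{(-1,1):(300,181),(1,1):(446,184)}),(2,{(-1,-1):(299,358),(1,-1):(441,358)}),(1,{(-1,1):(300,384),(1,1):(438,385),(1,-1):(434,453),(-1,-1):(300,453)}),(0,{(-1,-1):(300,537),(1,-1):(428,537)})):
    for (sx,sy),uv in l.items(): obs.append(((sx*hx,-105+70*b+sy*hy),24,uv))
def res(p):
    r=[]
    for (x,y),z,uv in obs:
        q=[p[0]+np.cos(p[2])*x-np.sin(p[2])*y,p[1]+np.sin(p[2])*x+np.cos(p[2])*y,z]
        r+=list(proj('wrist',q,c)-f(*uv))
    return np.array(r)
s=least_squares(res,[639,-8,-.084]);print(s.x[:2].round(1),np.degrees(s.x[2]).round(2));print(res(s.x).reshape(-1,2).round(1).tolist())
for i,uv in enumerate([(375,277),(370,498)]):
    p=onz('wrist',f(*uv),55,c); fit('wrist',im,(p[0],p[1],np.radians(-20)),24,c,show=f'f{i}')
E
python3 m7.py
```

```text
[639.1  -7.9] -4.65
[[-0.5, -1.3], [-1.7, 1.3], [2.1, 0.1], [0.5, -0.6], [-1.0, -1.1], [1.4, -0.8], [-0.6, 1.2], [0.5, 1.6], [-1.1, -0.5], [1.3, -0.8], [0.9, 0.5], [-1.0, 0.8], [-0.9, 0.8], [0.4, 0.1]]
   [644.9  60.5] -23.4 1-iou 0.077
   [644.9  60.5] 156.6 1-iou 0.077
   [634.9 -96.3] -22.4 1-iou 0.138
   [633.9 -97.2] 162.3 1-iou 0.15
```

```bash
python3 -c "
import cv2,numpy as np
cv2.imwrite('pics/f.png',np.hstack([cv2.imread('pics/f0.png')[:480,:400],cv2.imread('pics/f1.png')[:480,:400]]))"
```

```text
(no output)
```

View pics/f.png

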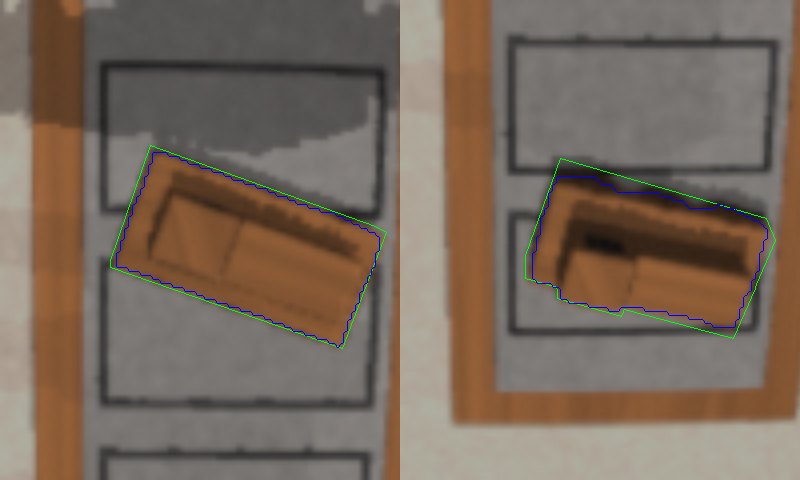

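```bash
cat >> h.py <<'E'
TH=np.radians(-4.65)
def bay(i,lx=0):
    y=-105+70*i
    return np.array([639.1+np.cos(TH)*lx-np.sin(TH)*y,-7.9+np.sin(TH)*lx+np.cos(TH)*y])
E
python3 -c "
from h import *
print([bay(i).round(1) for i in range(4)])
delta([644.9,60.5,140],np.radians(66.6))"
```

```text
[array([ 630.6, -112.6]), array([636.3, -42.8]), array([641.9,  27. ]), array([647.6,  96.8])]
t 9.35 turn [-1.241  0.     0.   ] deg 71.1 shift [17.7   1.93  4.47] j6 -0.04
```

```bash
python3 -m pendant '[[-0.18,0,0,3,0.4,0.9,0.8],[-0.36,0,0,6,0.8,1.8,0.7],[-0.54,0,0,10,1.2,2.7,0.6],[-0.72,0,0,14,1.6,3.6,0.6],[-0.9,0,0,16,1.9,4.4,0.6]]'
python3 -m pendant '[[-0.18,0,0,0.5,0,0,0.6],[-0.34,0,0,0.5,0,0,0.6],[-0.34,0,0,0.5,0,0,0.6],[-0.34,0,0,0.5,0,0,0.6],[-0.34,0,0,0.5,0,0,0.6]]'
python3 -c "
from h import *
c=vision.calibration('wrist'); im=vision.capture('wrist'); cv2.imwrite('pics/w8.png',im[:,:,::-1])
fit('wrist',im,(644.9,60.5,np.radians(-23.4)),24,c,box=120,show='f8')
delta([644.9,60.5,48],np.radians(66.6))"
```

```text
time_s: 9.98
eef_pos: [643.7, 60.6, 154.4]
ee_rot: [0.646, -0.284, 0.648, 0.285]
force: [0.2, 0.3, 1.2]
grip_width: 0.601
time_s: 10.6
eef_pos: [644.2, 60.6, 151.9]
ee_rot: [0.591, -0.388, 0.591, 0.388]
force: [-0.0, -0.2, -0.7]
grip_width: 0.598
   [646.8  59.6] -24.0 1-iou 0.644
   [646.9  59.4] 156.2 1-iou 0.642
t 10.65 turn [-0.002  0.     0.   ] deg 0.1 shift [10.39 -0.06  0.02] j6 -1.25
```

View pics/w8.png

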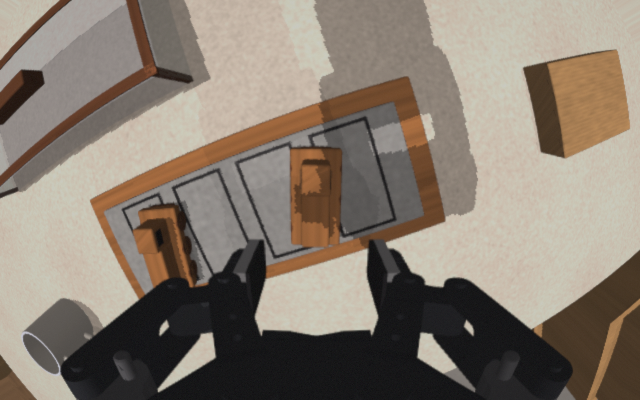

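```bash
python3 -c "
import cv2
im=cv2.imread('pics/f8.png');print(im.shape);cv2.imwrite('pics/f8b.png',cv2.resize(im,None,fx=.6,fy=.6))"
```

```text
(960, 960, 3)
```

View pics/f8b.png

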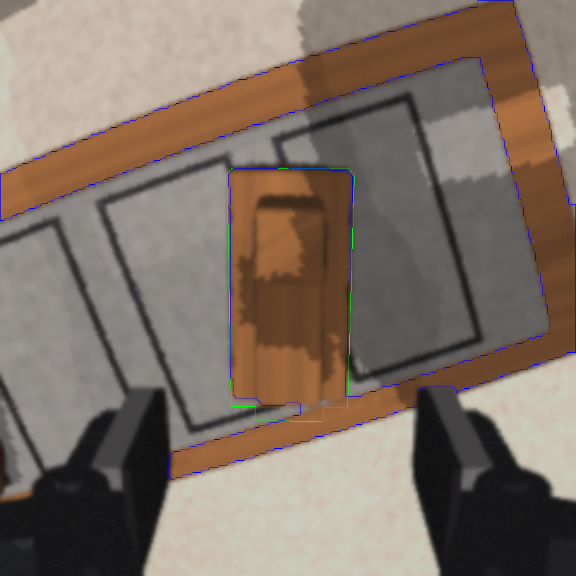

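```bash
python3 -m pendant '[[0,0,0,3,-0.1,0,0.6],[0,0,0,6,-0.2,0,0.6],[0,0,0,8.5,-0.2,0,0.6],[0,0,0,10,-0.2,0,0.6],[0,0,0,10.4,-0.2,0,0.5]]' 30
python3 -m pendant '[[0,0,0,0,0,0,0],[0,0,0,0,0,0,0],[0,0,0,0,0,0,0],[0,0,0,0,0,0,0],[0,0,0,0,0,0,0]]' 30
python3 -c "
from h import *
snap('wrist','w9')"
```

```text
time_s: 11.28
eef_pos: [645.9, 59.8, 47.3]
ee_rot: [0.591, -0.388, 0.591, 0.388]
force: [0.7, -0.4, -0.1]
grip_width: 0.499
time_s: 11.9
eef_pos: [646.5, 59.8, 48.7]
ee_rot: [0.592, -0.388, 0.591, 0.388]
force: [-0.5, -0.0, 5.7]
grip_width: 0.247
```

View pics/w9.png

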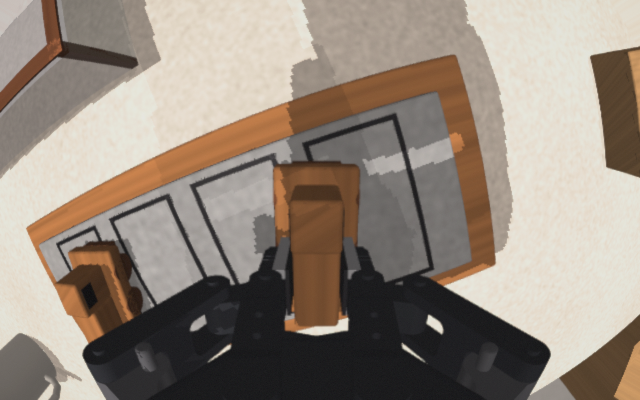

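```bash
python3 -m pendant '[[0,0,0,-1,0,0,0],[0,0,0,-2.5,0,0,0],[0,0,0,-4,0,0,0],[0,0,0,-4.5,0,0,0],[0,0,0,-4.5,0,0,0]]' 30
python3 -c "
from h import *
delta([*bay(1),93],TH+np.pi/2)"
```

```text
time_s: 12.58
eef_pos: [646.1, 59.8, 93.1]
ee_rot: [0.591, -0.388, 0.591, 0.388]
force: [-0.1, -0.5, -0.6]
grip_width: 0.246
t 12.57 turn [-0.328  0.     0.   ] deg 18.8 shift [ 0.01 -3.18 -9.8 ] j6 -1.25
```

```bash
python3 -m pendant '[[-0.06,0,0,0,-0.7,-2,0],[-0.14,0,0,0,-1.4,-4.4,0],[-0.22,0,0,0,-2.1,-6.8,0],[-0.3,0,0,0,-2.8,-8.8,0],[-0.328,0,0,0,-3.18,-9.8,0]]'
python3 -m pendant '[[0,0,0,0,0,0,0],[0,0,0,0,0,0,0],[0,0,0,0,0,0,0],[0,0,0,0,0,0,0],[0,0,0,0,0,0,0]]'
python3 -c "
from h import *
snap('wrist','w10')
delta([*bay(1),49],TH+np.pi/2)"
```

```text
time_s: 13.2
eef_pos: [635.8, -43.9, 92.1]
ee_rot: [0.519, -0.479, 0.52, 0.48]
force: [-0.4, 1.3, -0.8]
grip_width: 0.252
time_s: 13.82
eef_pos: [636.3, -42.6, 92.8]
ee_rot: [0.52, -0.479, 0.52, 0.479]
force: [0.1, 0.8, -0.3]
grip_width: 0.248
t 13.88 turn [ 0.  0. -0.] deg 0.0 shift [ 4.38 -0.   -0.02] j6 -1.74
```

View pics/w10.png

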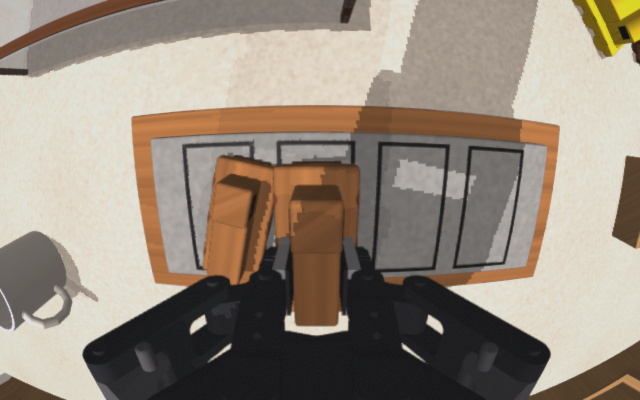

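```bash
python3 -c "
from h import *
delta([*bay(2),93],TH+np.pi/2)"
python3 -m pendant '[[0,0,0,0,0,1.5,0],[0,0,0,0,0,3.5,0],[0,0,0,0,0,5.5,0],[0,0,0,0,0,6.6,0],[0,0,0,0,0,7,0]]'
python3 -m pendant '[[0,0,0,0,0,0,0],[0,0,0,1.5,0,0,0],[0,0,0,3,0,0,0],[0,0,0,4,0,0,0],[0,0,0,4.35,0,0,0]]'
python3 -c "
from h import *
delta([*bay(2),49],TH+np.pi/2)
snap('wrist','w11')"
```

```text
t 13.88 turn [ 0.  0. -0.] deg 0.0 shift [-0.02 -0.01  6.98] j6 -1.74
time_s: 14.5
eef_pos: [641.9, 28.0, 92.8]
ee_rot: [0.52, -0.48, 0.52, 0.48]
force: [0.4, -0.2, -0.6]
grip_width: 0.252
time_s: 15.12
eef_pos: [641.3, 26.9, 48.6]
ee_rot: [0.519, -0.479, 0.52, 0.48]
force: [-9.1, 0.6, 13.2]
grip_width: 0.25
t 15.12 turn [ 0.    -0.    -0.002] deg 0.1 shift [-0.04 -0.07  0.01] j6 -1.63
```

View pics/w11.png

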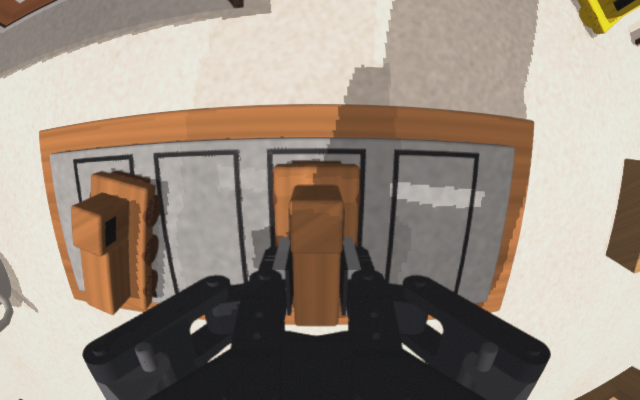

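```bash
python3 -m pendant '[[0,0,0,-0.05,0,0,0],[0,0,0,-0.05,0,0,0.3],[0,0,0,-0.05,0,0,0.5],[0,0,0,-0.05,0,0,0.5],[0,0,0,-2,0,0,0.5]]'
python3 -m pendant '[[0,0,0,-3,0,0,0.5],[0,0,0,-7,0,0,0.5],[0,0,0,-9,0,0,0.5],[0,0,0,-9,0,0,0.5],[0,0,0,-9,0,0,0.5]]'
python3 -c "
from h import *
c=vision.calibration('wrist'); im=vision.capture('wrist'); cv2.imwrite('pics/w12.png',im[:,:,::-1])
fit('wrist',im,(641,27,TH),24,c,box=90,show='f12')
delta([635,-96.3,150],np.radians(67.6))"
```

```text
time_s: 15.8
eef_pos: [641.1, 27.1, 68.8]
ee_rot: [0.519, -0.479, 0.52, 0.48]
force: [-0.1, 1.0, -0.8]
grip_width: 0.497
time_s: 16.42
eef_pos: [641.5, 27.1, 158.7]
ee_rot: [0.52, -0.479, 0.52, 0.48]
force: [-0.3, -0.3, -0.3]
grip_width: 0.5
   [641.   27.8] -4.7 1-iou 0.064
   [642.1  27.4] 176.3 1-iou 0.077
t 16.48 turn [ 0.31  -0.    -0.002] deg 17.8 shift [  0.83  -0.36 -12.35] j6 -1.63
```

View pics/w12.png

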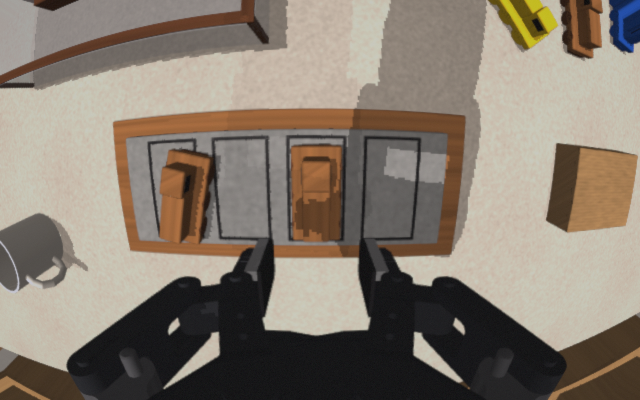

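```bash
python3 -m pendant '[[0.1,0,0,0.2,-0.1,-3,0.6],[0.2,0,0,0.4,-0.2,-7,0.6],[0.31,0,0,0.8,-0.3,-11,0.6],[0.31,0,0,0.8,-0.36,-12.35,0.6],[0.31,0,0,0.8,-0.36,-12.35,0.6]]'
python3 -c "
from h import *
c=vision.calibration('wrist'); im=vision.capture('wrist'); cv2.imwrite('pics/w13.png',im[:,:,::-1])
x=fit('wrist',im,(635,-96,np.radians(-22)),24,c,box=110,show='f13')
delta([635,-96.3,48.5],np.radians(67.6))
im=cv2.imread('pics/f13.png');print(im.shape);cv2.imwrite('pics/f13b.png',cv2.resize(im,None,fx=.6,fy=.6))"
```

```text
time_s: 17.1
eef_pos: [635.4, -96.5, 150.8]
ee_rot: [0.587, -0.393, 0.588, 0.394]
force: [-0.3, 0.8, 0.5]
grip_width: 0.599
   [636.3 -95.6] -18.0 1-iou 0.289
   [637.3 -96. ] 161.7 1-iou 0.279
t 17.15 turn [ 0.002  0.    -0.001] deg 0.1 shift [ 1.025e+01  1.000e-02 -9.000e-02] j6 -1.51
(880, 880, 3)
```

View pics/f13b.png

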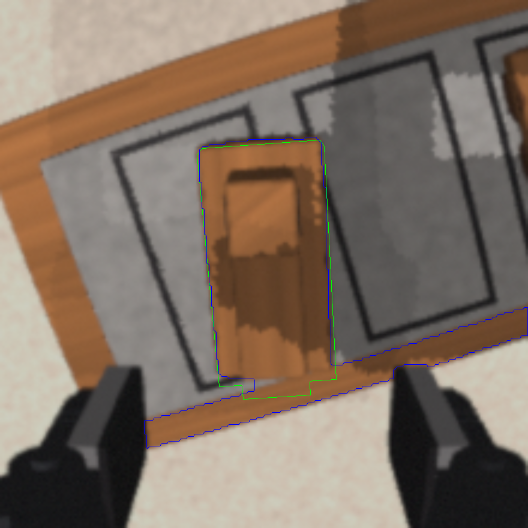

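```bash
python3 -c "
from h import *
delta([636,-96.1,48.5],np.radians(71.7))"
python3 -m pendant '[[-0.07,0,0,3,0,0,0.6],[-0.07,0,0,6,-0.05,0,0.6],[-0.07,0,0,8.5,-0.05,0,0.6],[-0.07,0,0,10,-0.05,0,0.6],[-0.07,0,0,10.25,-0.05,0,0.5]]' 30
python3 -m pendant '[[0,0,0,0,0,0,0],[0,0,0,0,0,0,0],[0,0,0,0,0,0,0],[0,0,0,0,0,0,0],[0,0,0,0,0,0,0]]' 30
python3 -m pendant '[[0,0,0,-1,0,0,0],[0,0,0,-2.5,0,0,0],[0,0,0,-4,0,0,0],[0,0,0,-4.5,0,0,0],[0,0,0,-4.5,0,0,0]]' 30
python3 -c "
from h import *
delta([*bay(1),93],TH+np.pi/2)
snap('wrist','w14')"
```

```text
t 17.15 turn [-0.07   0.    -0.001] deg 4.0 shift [10.25 -0.07 -0.03] j6 -1.51
time_s: 17.77
eef_pos: [635.9, -95.7, 48.2]
ee_rot: [0.573, -0.414, 0.573, 0.414]
force: [0.1, 0.1, -0.2]
grip_width: 0.496
time_s: 18.4
eef_pos: [636.6, -96.6, 49.8]
ee_rot: [0.574, -0.414, 0.573, 0.413]
force: [0.0, 0.7, 5.9]
grip_width: 0.246
time_s: 19.02
eef_pos: [636.0, -96.6, 94.1]
ee_rot: [0.574, -0.414, 0.573, 0.414]
force: [0.0, -0.0, -1.1]
grip_width: 0.252
t 19.02 turn [-0.24 -0.    0.  ] deg 13.7 shift [0.11 1.67 5.11] j6 -1.58
```

View pics/w14.png

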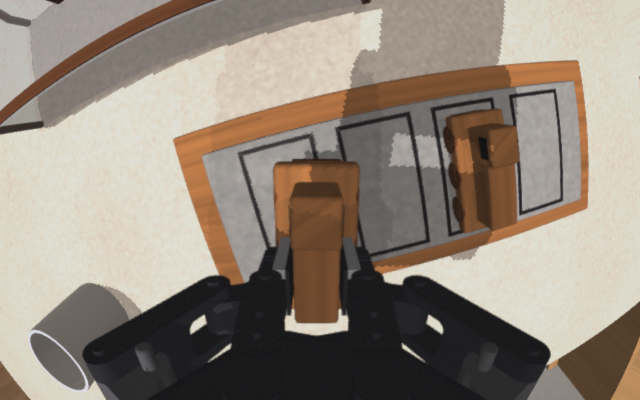

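```bash
python3 -m pendant '[[-0.06,0,0,0,0.4,1.2,0],[-0.12,0,0,0,0.8,2.6,0],[-0.18,0,0,0,1.3,4.0,0],[-0.24,0,0,0,1.67,5.1,0],[-0.24,0,0,0,1.67,5.1,0]]'
python3 -m pendant '[[0,0,0,0.5,0,0,0],[0,0,0,1.8,0,0,0],[0,0,0,3,0,0,0],[0,0,0,4,0,0,0],[0,0,0,4.25,0,0,0]]'
python3 -c "
from h import *
delta([*bay(1),50],TH+np.pi/2)
print(sense()['force'])"
```

```text
time_s: 19.7
eef_pos: [636.0, -42.0, 93.5]
ee_rot: [0.519, -0.48, 0.52, 0.48]
force: [-0.1, 0.8, -0.8]
grip_width: 0.245
time_s: 20.32
eef_pos: [635.8, -42.9, 50.2]
ee_rot: [0.52, -0.479, 0.52, 0.48]
force: [0.5, 0.4, -0.8]
grip_width: 0.251
t 20.32 turn [ 0.     0.    -0.001] deg 0.1 shift [ 0.02 -0.04  0.02] j6 -1.74
[ 0.45015619  0.44070312 -0.77448179]
```

```bash
python3 -m pendant '[[0,0,0,0.1,0,0,0],[0,0,0,0.1,0,0,0.3],[0,0,0,0.1,0,0,0.5],[0,0,0,0.1,0,0,0.5],[0,0,0,-2,0,0,0.5]]'
python3 -m pendant '[[0,0,0,-4,0,0,0.5],[0,0,0,-9,0,0,0.5],[0,0,0,-13,0,0,0.5],[0,0,0,-14,0,0,0.6],[0,0,0,-14,0,0,0.6]]'
python3 -c "
from h import *
c=vision.calibration('wrist'); im=vision.capture('wrist'); cv2.imwrite('pics/w15.png',im[:,:,::-1])
fit('wrist',im,(641,27,TH),24,c,box=90,show='f15')
fit('wrist',im,(636,-42,TH),24,c,box=90,show='f16')
im=vision.capture('top');cv2.imwrite('pics/t15.png',im[:,:,::-1])
p=onz('top',(222,238),30);print(p);fit('top',im,(p[0],p[1],0),0,vision.calibration('top'),box=30,show='f17')
p=onz('top',(222,238),30);print(p);fit('top',im,(p[0],p[1],1),0,vision.calibration('top'),box=30)
"
```

```text
time_s: 20.95
eef_pos: [635.4, -42.7, 70.3]
ee_rot: [0.519, -0.478, 0.52, 0.48]
force: [-0.3, 0.2, 1.3]
grip_width: 0.499
time_s: 21.58
eef_pos: [636.2, -42.9, 211.1]
ee_rot: [0.52, -0.479, 0.52, 0.479]
force: [0.4, -0.2, -0.1]
grip_width: 0.601
   [642.   28.6] -3.7 1-iou 0.091
   [641.1  28.4] 174.9 1-iou 0.104
   [635.1 -42.6] -4.4 1-iou 0.05
   [635.3 -42.6] 176.1 1-iou 0.062
[452.12146092 361.44016793  30.        ]
   [456.5 368.2] -12.2 1-iou 0.254
   [456.5 368.2] 167.8 1-iou 0.254
[452.12146092 361.44016793  30.        ]
   [455.3 368.2] -11.4 1-iou 0.251
   [455.3 368.2] 168.6 1-iou 0.251
```

View pics/w15.png

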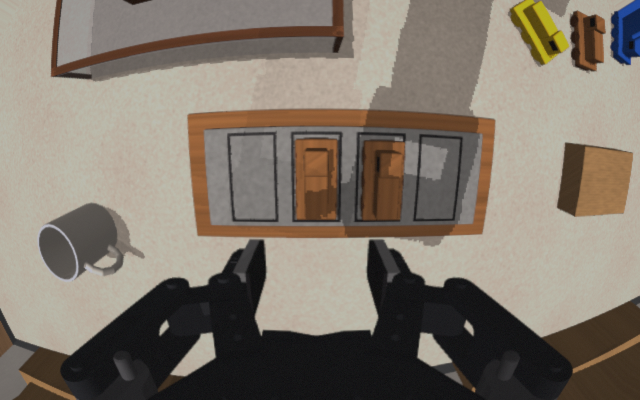

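View pics/t15.png

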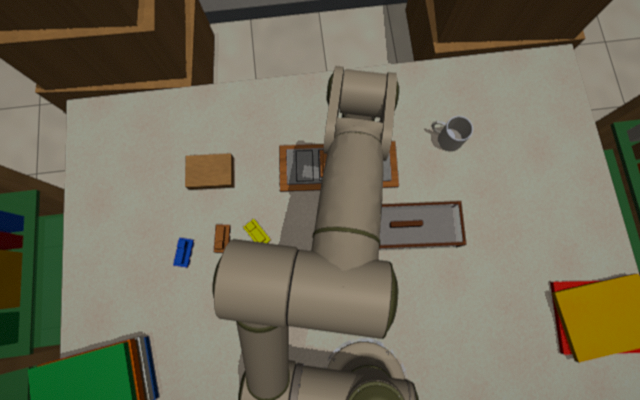

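```bash
python3 -c "
from h import *
delta([455,355,220],np.radians(80))"
```

```text
t 21.68 turn [ 0.094  0.    -0.003] deg 5.4 shift [-0.96 21.23 38.19] j6 -1.74
```

```bash
python3 -m pendant '[[0.02,0,0,-0.2,2.4,4.3,0.6],[0.04,0,0,-0.4,5.1,9.2,0.6],[0.06,0,0,-0.6,7.8,14,0.6],[0.08,0,0,-0.8,10.5,18.8,0.6],[0.09,0,0,-0.9,13.2,23.6,0.6]]'
python3 -m pendant '[[0,0,0,0,1.5,5,0.6],[0,0,0,0,3.5,9.5,0.6],[0,0,0,0,5.3,13,0.6],[0,0,0,0,5.5,15.5,0.6],[0,0,0,0,5.5,15.5,0.6]]'
python3 -c "
from h import *
delta([455,355,220],np.radians(80));snap('wrist','w17')"
```

```text
time_s: 22.3
eef_pos: [522.4, 204.4, 219.0]
ee_rot: [0.54, -0.455, 0.542, 0.456]
force: [0.3, -0.4, 0.5]
grip_width: 0.601
time_s: 22.92
eef_pos: [495.1, 366.1, 218.5]
ee_rot: [0.539, -0.456, 0.541, 0.456]
force: [-0.9, 0.2, -0.7]
grip_width: 0.598
t 22.93 turn [ 0.006 -0.002 -0.002] deg 0.4 shift [-0.14  3.77 -1.77] j6 -0.96
```

View pics/w17.png

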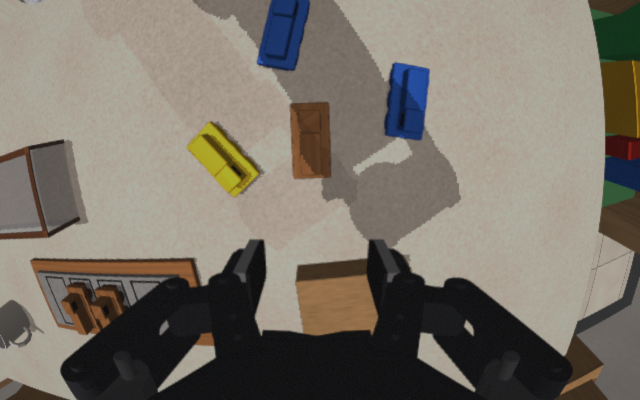

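```bash
python3 -c "
from h import *
c=vision.calibration('wrist'); im=vision.capture('wrist')
p=onz('wrist',(311,140),25,c)
x=fit('wrist',im,(p[0],p[1],np.radians(-8)),0,c,box=70,show='f17')
delta([x[0],x[1],130],x[2]+np.pi/2)"
```

```text
[453.6 366.6] -7.3 1-iou 0.077
   [453.6 366.6] 172.7 1-iou 0.077
t 23.02 turn [-0.044 -0.001 -0.002] deg 2.5 shift [ 8.92  4.17 -0.5 ] j6 -0.96
```

View pics/f17.png

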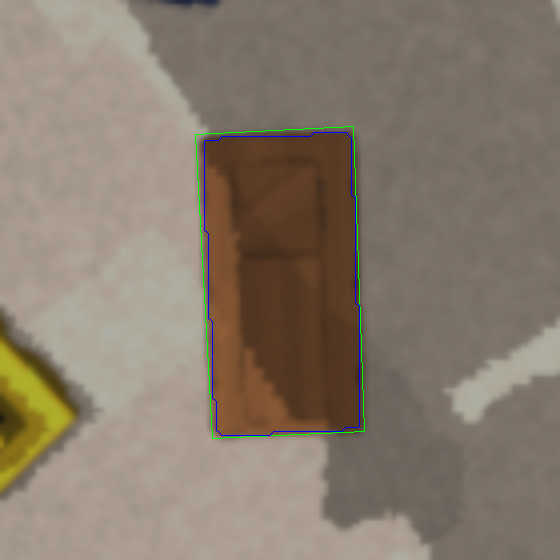

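```bash
python3 -m pendant '[[-0.02,0,0,2,1,-0.1,0.6],[-0.04,0,0,5,2.5,-0.3,0.6],[-0.044,0,0,8,4,-0.5,0.6],[-0.044,0,0,8.9,4.17,-0.5,0.6],[-0.044,0,0,8.9,4.17,-0.5,0.6]]'
python3 -c "
from h import *
c=vision.calibration('wrist'); im=vision.capture('wrist');cv2.imwrite('pics/w18.png',im[:,:,::-1])
x=fit('wrist',im,(453.6,366.6,np.radians(-7.3)),0,c,box=110,show='f18')
delta([x[0],x[1],24.5],x[2]+np.pi/2)"
```

```text
time_s: 23.65
eef_pos: [454.5, 366.8, 131.6]
ee_rot: [0.531, -0.467, 0.531, 0.467]
force: [0.4, -0.1, -0.5]
grip_width: 0.603
   [454.6 366.7] -7.9 1-iou 0.076
   [454.  367.1] 172.9 1-iou 0.093
t 23.7 turn [0.009 0.001 0.001] deg 0.5 shift [10.78  0.04 -0.05] j6 -0.96
```

View pics/w18.png

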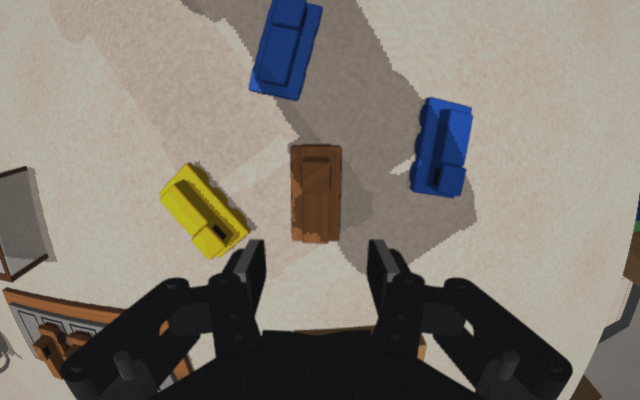

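```bash
python3 -m pendant '[[0.005,0,0,2.5,0,0,0.45],[0.005,0,0,5.5,0,0,0.45],[0.005,0,0,8.5,0,0,0.45],[0.005,0,0,10.3,0,0,0.45],[0.005,0,0,10.75,0,0,0.4]]' 30
python3 -m pendant '[[0,0,0,0,0,0,0],[0,0,0,0,0,0,0],[0,0,0,0,0,0,0],[0,0,0,0,0,0,0],[0,0,0,0,0,0,0]]' 30
python3 -m pendant '[[0,0,0,-1.5,0,0,0],[0,0,0,-4,0,0,0],[0,0,0,-7.5,0,0,0],[0,0,0,-10,0,0,0],[0,0,0,-11,0,0,0]]' 30
python3 -c "
from h import *
delta([*bay(3),135],TH+np.pi/2)
snap('wrist','w19')"
```

```text
time_s: 24.32
eef_pos: [454.3, 367.2, 23.7]
ee_rot: [0.532, -0.466, 0.532, 0.466]
force: [-0.2, -0.1, 0.1]
grip_width: 0.399
time_s: 24.95
eef_pos: [454.2, 367.4, 24.4]
ee_rot: [0.532, -0.466, 0.531, 0.466]
force: [-0.6, 0.7, 4.4]
grip_width: 0.249
time_s: 25.58
eef_pos: [454.2, 367.4, 135.7]
ee_rot: [0.533, -0.466, 0.531, 0.466]
force: [0.8, -0.3, -1.7]
grip_width: 0.242
t 25.57 turn [-0.051  0.001  0.002] deg 2.9 shift [  0.08 -22.73 -24.29] j6 -0.96
```

View pics/w19.png

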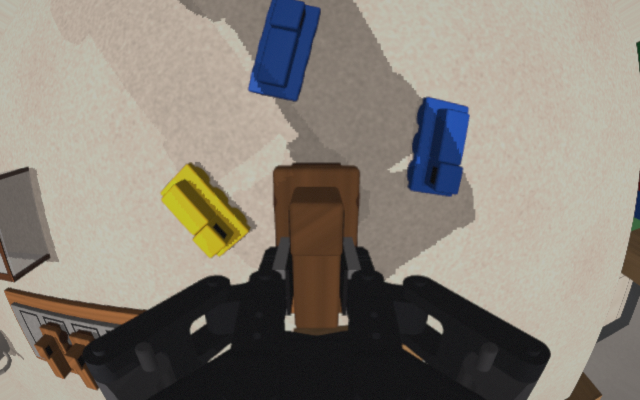

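```bash
python3 -m pendant '[[-0.01,0,0,0,-2,-2.1,0],[-0.02,0,0,0,-5.6,-6,0],[-0.03,0,0,0,-9.6,-10.3,0],[-0.04,0,0,0,-13.6,-14.6,0],[-0.05,0,0,0,-17.6,-18.8,0]]'
python3 -m pendant '[[0,0,0,0,-3,-3.2,0],[0,0,0,0,-4.6,-5,0],[0,0,0,1,-5.1,-5.5,0],[0,0,0,2.5,-5.1,-5.5,0],[0,0,0,3.5,-5.1,-5.5,0]]'
python3 -c "
from h import *
delta([*bay(3),50],TH+np.pi/2)
snap('wrist','w20')"
```

```text
time_s: 26.25
eef_pos: [604.1, 156.0, 132.8]
ee_rot: [0.52, -0.479, 0.52, 0.48]
force: [0.3, 0.2, 0.2]
grip_width: 0.249
time_s: 26.88
eef_pos: [648.9, 99.9, 96.9]
ee_rot: [0.519, -0.479, 0.52, 0.48]
force: [-0.4, 0.9, -1.0]
grip_width: 0.251
t 26.88 turn [ 0.001  0.    -0.002] deg 0.1 shift [ 4.69  0.09 -0.32] j6 -1.52
```

View pics/w20.png

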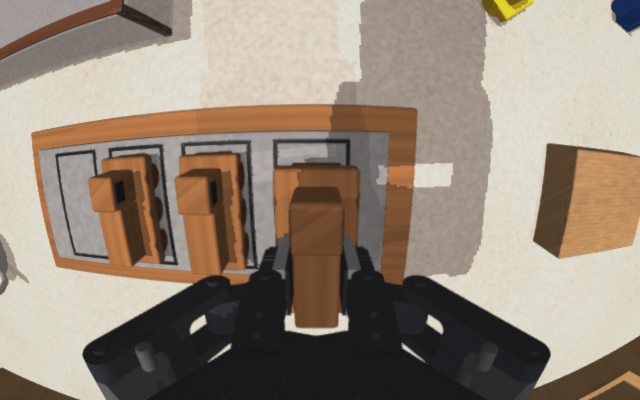

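```bash
python3 -m pendant '[[0,0,0,0.5,0.1,-0.2,0],[0,0,0,2,0.1,-0.3,0],[0,0,0,3.5,0.1,-0.3,0],[0,0,0,4.4,0.1,-0.3,0],[0,0,0,4.8,0.1,-0.3,0]]'
python3 -c "
from h import *
delta([*bay(3),48.5],TH+np.pi/2)"
```

```text
time_s: 27.55
eef_pos: [648.6, 95.8, 50.0]
ee_rot: [0.52, -0.479, 0.52, 0.479]
force: [0.4, -0.2, -0.4]
grip_width: 0.249
t 27.55 turn [-0.001 -0.    -0.001] deg 0.1 shift [0.15 0.1  0.08] j6 -1.52
```

```bash
python3 -m pendant '[[0,0,0,0.08,0.05,0.08,0],[0,0,0,0.08,0.05,0.08,0.1],[0,0,0,0.08,0.05,0.08,0.5],[0,0,0,0.08,0.05,0.08,0.5],[0,0,0,-2,0.05,0.08,0.5]]'
python3 -m pendant '[[0,0,0,-5,0,0,0.5],[0,0,0,-10,0,-1,0.5],[0,0,0,-14,0,-3,0.5],[0,0,0,-17,0,-5,0.6],[0,0,0,-17,0,-7,0.6]]'
python3 -m pendant '[[0,0,0,0,0,0,0.7],[0,0,0,0,0,0,0.8],[0,0,0,0,0,0,1],[0,0,0,0,0,0,1],[0,0,0,0,0,0,1]]'
python3 -c "
from h import *
c=vision.calibration('wrist'); im=vision.capture('wrist'); cv2.imwrite('pics/w21.png',im[:,:,::-1])
for i in (1,2,3):
  b=bay(i);print(i,b.round(1));fit('wrist',im,(b[0],b[1],TH),24,c,box=90,show='g%d'%i)
im=cv2.imread('pics/w21.png');cv2.imwrite('pics/w21b.png',cv2.resize(im[80:260,150:490],None,fx=2.3,fy=2.3,interpolation=cv2.INTER_CUBIC))
"
```

```text
time_s: 28.18
eef_pos: [647.5, 96.6, 69.8]
ee_rot: [0.519, -0.478, 0.521, 0.48]
force: [0.1, 0.3, -0.5]
grip_width: 0.496
time_s: 28.8
eef_pos: [643.3, 26.1, 243.3]
ee_rot: [0.521, -0.481, 0.519, 0.478]
force: [-0.1, -0.2, -0.4]
grip_width: 0.604
time_s: 29.42
eef_pos: [642.6, 27.2, 240.6]
ee_rot: [0.52, -0.479, 0.52, 0.479]
force: [-0.6, 0.7, 0.1]
grip_width: 0.998
1 [636.3 -42.8]
   [634.8 -43.9] -4.6 1-iou 0.089
   [634.1 -43.8] 175.8 1-iou 0.095
2 [641.9  27. ]
   [641.3  27.4] -3.9 1-iou 0.058
   [641.6  27.4] 175.7 1-iou 0.066
3 [647.6  96.8]
   [649.6  98.4] -4.6 1-iou 0.085
   [649.   97.5] 176.0 1-iou 0.091
```

View pics/w21b.png

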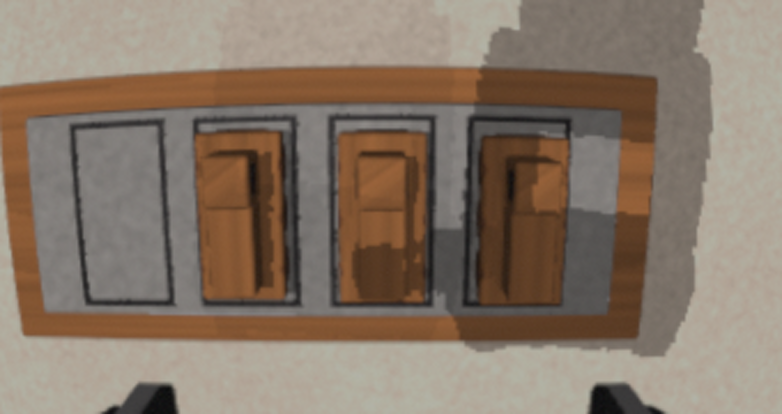

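```bash
python3 -c "
from h import *
c=vision.calibration('wrist')
f=lambda u,v:(150+u/2.3-.28,80+v/2.3-.28)
L={0:[(72,126),(163,121),(172,303),(87,303)],1:[(195,120),(296,118),(299,304),(203,304)],2:[(330,117),(434,117),(432,304),(331,304)],3:[(471,118),(570,118),(561,306),(464,306)]}
o=[]
for b,l in L.items():
  for (sx,sy),uv in zip([(-1,-1),(-1,1),(1,1),(1,-1)],l): o.append(((sx*50.5,-105+70*b+sy*27),uv))
def res(p): return np.concatenate([proj('wrist',[p[0]+np.cos(p[2])*x-np.sin(p[2])*y,p[1]+np.sin(p[2])*x+np.cos(p[2])*y,24],c)-f(*uv) for (x,y),uv in o])
s=least_squares(res,[639,-8,-.08]).x;print(s,np.degrees(s[2]));print(res(s).reshape(-1,2).round(1).tolist())
for i,(x,y,a) in {1:(634.8,-43.9,-4.6),2:(641.3,27.4,-3.9),3:(649.3,98,-4.6)}.items():
  d=np.array([x,y])-s[:2];print(i,np.cos(s[2])*d[0]+np.sin(s[2])*d[1],-np.sin(s[2])*d[0]+np.cos(s[2])*d[1]-(-105+70*i),a-np.degrees(s[2]))
"
```

```text
[ 6.38925573e+02 -7.53888138e+00 -8.34939645e-02] -4.78385177903594
[[-0.8, -0.8], [0.2, -0.9], [1.2, 1.1], [-0.7, 0.6], [-0.9, -1.0], [0.3, -1.3], [0.9, 1.2], [-0.1, 0.8], [-0.7, -1.0], [1.0, -0.9], [0.3, 1.4], [0.0, 1.3], [-1.3, -1.1], [0.8, 0.3], [0.0, 0.4], [-0.6, 0.5]]
1 -1.0787937836812667 -1.5785115553725078 0.1838517790359404
2 -0.5476424658274772 0.015188434763089731 0.8838517790359401
3 1.5366613493195143 1.036422425775683 0.1838517790359404
```

```bash
python3 -c "
from h import *
delta([420.5,-169.7,255],TH)"
```

```text
t 29.48 turn [ 1.57 -0.   -0.  ] deg 90.0 shift [ -1.43  20.53 -21.42] j6 -1.63
```

```bash
python3 -m pendant '[[0.17,0,0,-0.3,3,-3,1],[0.34,0,0,-0.7,7,-7,1],[0.51,0,0,-1,11,-11.3,1],[0.68,0,0,-1.4,15,-15.6,1],[0.85,0,0,-1.4,18.5,-19.3,1]]'
python3 -c "
from h import *
delta([420.5,-169.7,255],TH)"
```

```text
time_s: 30.1
eef_pos: [441.0, -151.4, 255.3]
ee_rot: [0.672, -0.221, 0.672, 0.22]
force: [0.4, -0.5, -0.6]
grip_width: 0.999
t 30.1 turn [0.714 0.001 0.001] deg 40.9 shift [ 0.03 -0.26 -2.74] j6 -1.22
```

```bash
python3 -m pendant '[[0.17,0,0,0,0,-1.5,1],[0.34,0,0,0,0,-2.7,1],[0.52,0,0,0,-0.2,-2.7,1],[0.71,0,0,0,-0.2,-2.7,1],[0.71,0,0,0,-0.2,-2.7,1]]'
python3 -c "
from h import *
c=vision.calibration('wrist');np.save('c22.npy',c,allow_pickle=True)
snap('wrist','w22');delta([420.5,-169.7,180],TH)
im=cv2.imread('pics/w22.png');cv2.imwrite('pics/w22b.png',cv2.resize(im[10:310,220:420],None,fx=2,fy=2,interpolation=cv2.INTER_CUBIC))"
```

```text
time_s: 30.72
eef_pos: [422.0, -168.0, 254.9]
ee_rot: [0.707, 0.024, 0.707, -0.025]
force: [-0.2, 0.6, 0.1]
grip_width: 1.0
t 30.77 turn [0.014 0.    0.   ] deg 0.8 shift [ 7.49 -0.18 -0.14] j6 -0.57
```

View pics/w22b.png

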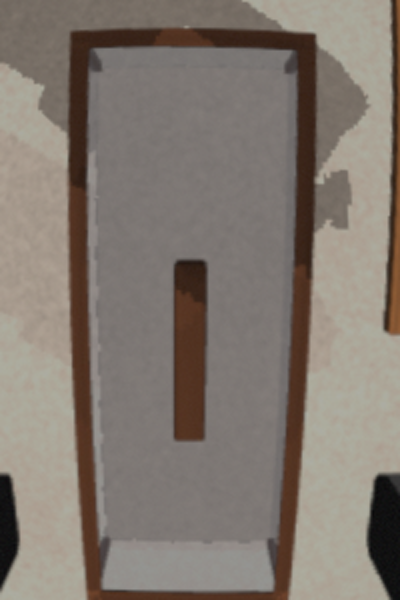

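```bash
python3 -c "
from h import *
c=np.load('c22.npy',allow_pickle=True).item()
f=lambda u,v:(220+u/2-.25,10+v/2-.25)
o=[((-64,168,74),(70,31)),((64,168,74),(316,34)),((64,-168,74),(290,597)),((-64,-168,74),(88,597)),((-8,45,104),(174,262)),((8,45,104),(206,262)),((8,-45,104),(204,440)),((-8,-45,104),(174,440))]
def res(p): return np.concatenate([proj('wrist',[p[0]+np.cos(p[2])*x-np.sin(p[2])*y,p[1]+np.sin(p[2])*x+np.cos(p[2])*y,z],c)-f(*uv) for (x,y,z),uv in o])
s=least_squares(res,[420,-170,-.08]).x;print(s[:2],np.degrees(s[2]));print(res(s).reshape(-1,2).round(1).tolist())
delta([s[0],s[1],84],s[2])"
```

```text
[ 421.07312002 -168.20845033] -4.383970846444523
[[0.1, -0.6], [-0.5, -1.2], [-0.7, 2.1], [0.2, 1.3], [-0.2, -0.4], [0.7, -0.3], [0.5, 0.2], [-0.2, 0.1]]
t 30.77 turn [0.009 0.    0.   ] deg 0.5 shift [17.09 -0.03 -0.09] j6 -0.57
```

```bash
python3 -m pendant '[[0.01,0,0,4,0,-0.1,1],[0.01,0,0,9,0,-0.1,1],[0.01,0,0,13,0,-0.1,1],[0.01,0,0,15,0,-0.1,0.8],[0.01,0,0,16.5,0,-0.1,0.6]]' 60
python3 -m pendant '[[0,0,0,0.45,0,0,0.4],[0,0,0,0.45,0,0,0],[0,0,0,0.45,0,0,0],[0,0,0,0.45,0,0,0],[0,0,0,0.45,0,0,0]]' 60
python3 -m pendant '[[0,0,0,-0.5,0,0,0],[0,0,0,-2,0,0,0],[0,0,0,-5,0,0,0],[0,0,0,-9,0,0,0],[0,0,0,-12.4,0,0,0]]' 60
python3 -c "
from h import *
delta([*(np.array([639,-7.7])),208],TH);snap('wrist','w23')"
```

```text
time_s: 31.4
eef_pos: [420.8, -167.8, 88.9]
ee_rot: [0.706, 0.027, 0.707, -0.027]
force: [-0.0, -0.4, 0.0]
grip_width: 0.61
time_s: 32.02
eef_pos: [420.9, -167.9, 85.6]
ee_rot: [0.706, 0.028, 0.707, -0.029]
force: [-5.8, 1.1, 5.2]
grip_width: 0.173
time_s: 32.65
eef_pos: [421.1, -167.9, 210.8]
ee_rot: [0.707, 0.028, 0.706, -0.029]
force: [-0.1, -0.2, -4.7]
grip_width: 0.169
t 32.65 turn [0.    0.001 0.   ] deg 0.1 shift [ 0.29 17.73 20.42] j6 -0.56
```

View pics/w23.png

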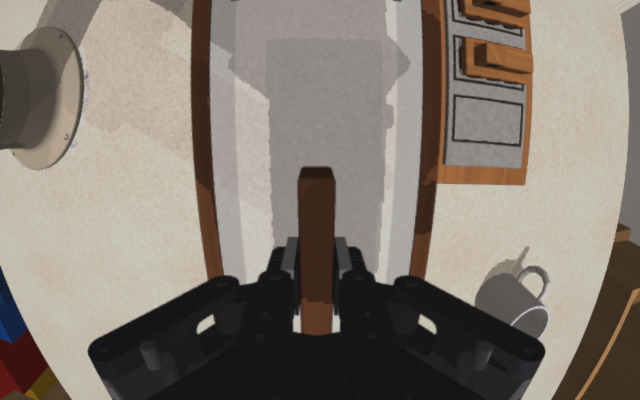

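```bash
python3 -m pendant '[[0,0,0,0,1.5,1.7,0],[0,0,0,0,4.5,5.2,0],[0,0,0,0,8,9.2,0],[0,0,0,0,12,13.8,0],[0,0,0,0,15.3,17.6,0]]'
python3 -m pendant '[[0,0,0,0,1.5,1.8,0],[0,0,0,0,2.4,2.8,0],[0,0,0,0,2.4,2.8,0],[0,0,0,0,2.4,2.8,0],[0,0,0,0,2.4,2.8,0]]'
python3 -c "
from h import *
delta([*(np.array([639,-7.7])),102],TH);snap('wrist','w24');snap('side','s24',(300,120,460,320),3);snap('top','t24',(250,100,430,220),4)"
```

```text
time_s: 33.33
eef_pos: [610.2, -28.0, 208.1]
ee_rot: [0.706, 0.029, 0.707, -0.028]
force: [0.5, -0.7, -3.1]
grip_width: 0.169
time_s: 33.95
eef_pos: [638.3, -8.5, 209.3]
ee_rot: [0.707, 0.029, 0.707, -0.029]
force: [-0.8, 0.1, -4.2]
grip_width: 0.173
t 33.95 turn [-0. -0.  0.] deg 0.0 shift [10.73  0.09  0.06] j6 -0.11
```

View pics/w24.png

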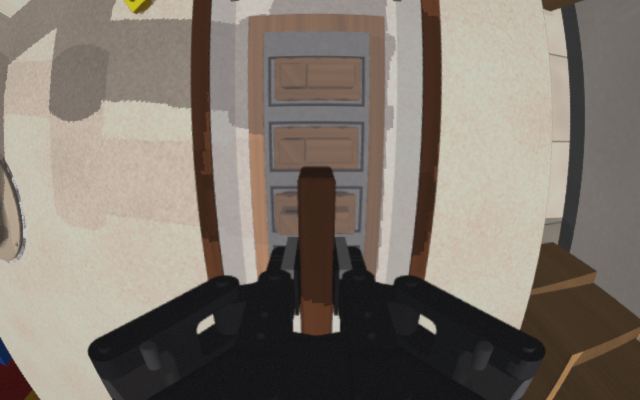

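View pics/s24.png

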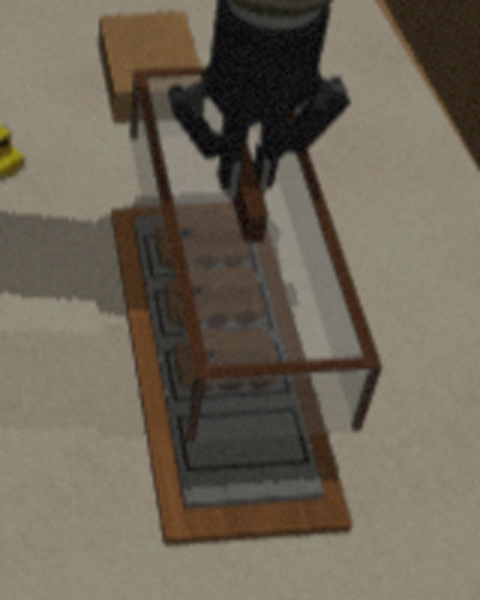

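```bash
python3 -m pendant '[[0,0,0,2,0.05,0.05,0],[0,0,0,4.5,0.08,0.06,0],[0,0,0,7,0.08,0.06,0],[0,0,0,9,0.08,0.06,0],[0,0,0,9.3,0.08,0.06,0]]'
python3 -c "
from h import *
delta([*(np.array([639,-7.7])),99],TH);snap('side','s25',(300,120,460,320),3);snap('wrist','w25')"
```

```text
time_s: 34.72
eef_pos: [638.6, -7.3, 115.1]
ee_rot: [0.706, 0.029, 0.707, -0.029]
force: [-0.4, -0.6, -3.5]
grip_width: 0.168
t 34.73 turn [-0.    -0.002 -0.   ] deg 0.1 shift [ 1.61 -0.03  0.04] j6 -0.11
```

View pics/s25.png

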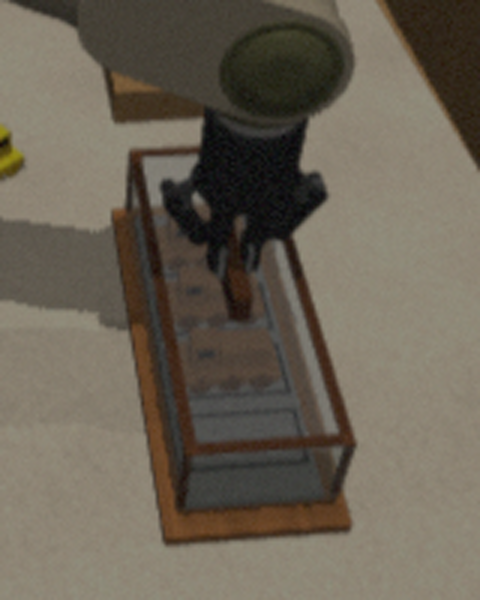

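View pics/w25.png

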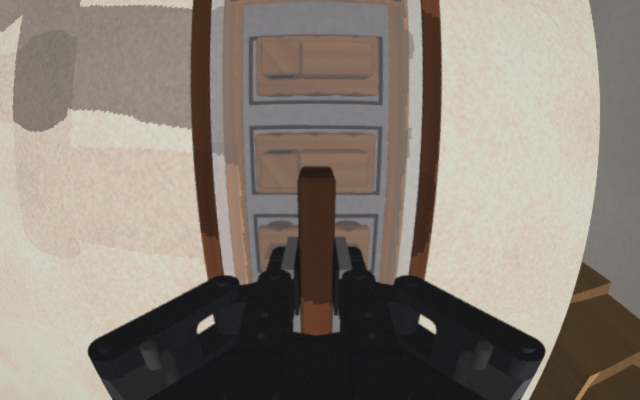

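```bash
python3 -m pendant '[[0,0,0,0.3,0,0,0],[0,0,0,0.6,0,0,0],[0,0,0,0.8,0,0,0],[0,0,0,1,0,0,0],[0,0,0,1,0,0,0]]'
python3 -m pendant '[[0,0,0,0.2,0,0,0],[0,0,0,0.4,0,0,0],[0,0,0,0.6,0,0,0],[0,0,0,0.6,0,0,0],[0,0,0,0.6,0,0,0]]'
```

```text
time_s: 35.45
eef_pos: [639.2, -7.3, 106.1]
ee_rot: [0.706, 0.029, 0.707, -0.029]
force: [0.4, -0.2, -4.5]
grip_width: 0.17
time_s: 36.08
eef_pos: [639.3, -7.3, 100.3]
ee_rot: [0.707, 0.029, 0.707, -0.029]
force: [-0.3, -0.4, -4.0]
grip_width: 0.173
```

```bash
python3 -m pendant '[[0,0,0,0.1,0,0,0],[0,0,0,0.15,0,0,0],[0,0,0,0.15,0,0,0.1],[0,0,0,0.15,0,0,0.5],[0,0,0,0.15,0,0,1]]'
python3 -m pendant '[[0,0,0,0,0,0,1],[0,0,0,-2,0,0,1],[0,0,0,-5,0,0,1],[0,0,0,-10,0,0,1],[0,0,0,-14,0,0,0.5]]'
python3 -c "
from h import *
c=vision.calibration('wrist');np.save('c26.npy',c,allow_pickle=True)
snap('side','s26',(300,120,460,320),3);snap('wrist','w26')"
```

```text
time_s: 36.7
eef_pos: [639.6, -7.3, 98.8]
ee_rot: [0.707, 0.029, 0.706, -0.029]
force: [-0.1, 0.0, -0.3]
grip_width: 0.589
time_s: 37.33
eef_pos: [639.4, -7.3, 240.9]
ee_rot: [0.707, 0.029, 0.706, -0.029]
force: [-0.9, 1.1, 0.1]
grip_width: 0.818
```

View pics/s26.png

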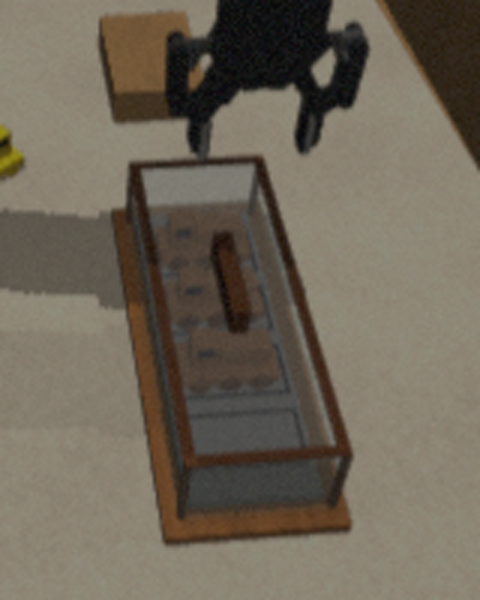

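View pics/w26.png

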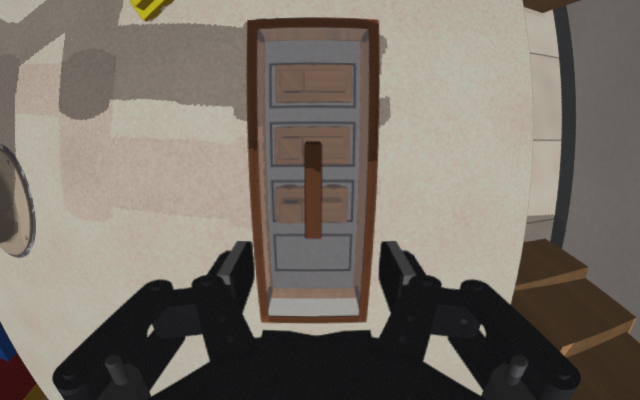

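```bash
python3 -c "
import cv2
im=cv2.imread('pics/w26.png');cv2.imwrite('pics/w26b.png',cv2.resize(im[10:330,230:400],None,fx=1.8,fy=1.8,interpolation=cv2.INTER_CUBIC))"
python3 -m pendant '[[0,0,0,0,0,0,0],[0,0,0,3,0,0,0],[0,0,0,6,0,0,0],[0,0,0,9,0,0,0],[0,0,0,10.5,0,0,0]]' 30
python3 -c "
from h import *
delta([639.2,-7.5,119],TH); snap('wrist','w27')"
```

```text
time_s: 38.05
eef_pos: [638.2, -7.1, 130.8]
ee_rot: [0.705, 0.029, 0.708, -0.028]
force: [-0.3, -0.2, -0.4]
grip_width: 0.003
t 38.05 turn [ 0.    -0.004 -0.001] deg 0.3 shift [ 1.18 -0.03  0.11] j6 -0.11
```

View pics/w26b.png

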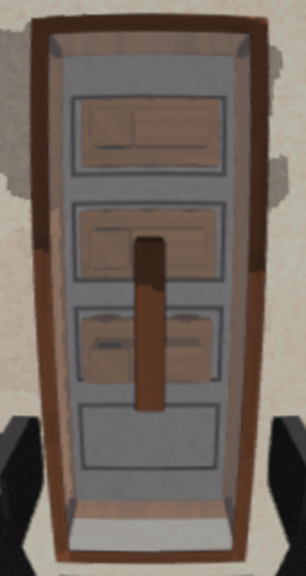

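View pics/w27.png

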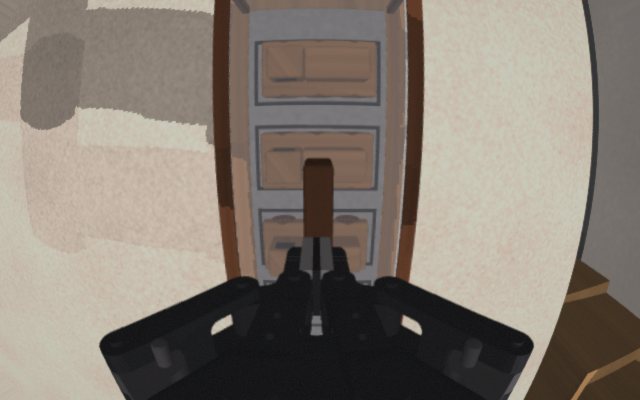

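```bash
python3 -m pendant '[[0,0,0,0.6,0,0.1,0],[0,0,0,1,0,0.1,0],[0,0,0,1.2,0,0.1,0],[0,0,0,1.3,0,0.1,0],[0,0,0,1.35,0,0.1,0]]'
```

```text
time_s: 38.72
eef_pos: [640.4, -7.4, 120.5]
ee_rot: [0.707, 0.029, 0.706, -0.029]
force: [0.5, -0.3, 0.5]
grip_width: 0.0
```

```bash
python3 -m pendant '[[0,0,0,0.1,0,0,0],[0,0,0,0.2,0,0,0],[0,0,0,0.3,0,0,0],[0,0,0,0.35,0,0,0],[0,0,0,0.35,0,0,0]]'
```

```text
time_s: 39.35
eef_pos: [640.4, -7.4, 118.1]
ee_rot: [0.707, 0.028, 0.706, -0.029]
force: [-3.3, 0.8, 8.6]
grip_width: 0.001
```

```bash
python3 -m pendant '[[0,0,0,0.08,0,0,0],[0,0,0,0.15,0,0,0],[0,0,0,0.15,0,0,0],[0,0,0,0.15,0,0,0],[0,0,0,0.15,0,0,0]]';python3 -m pendant '[[0,0,0,0,0,0,0],[0,0,0,0,0,0,0],[0,0,0,0,0,0,0],[0,0,0,0,0,0,0],[0,0,0,0,0,0,0]]'
```

```text
time_s: 39.98
eef_pos: [640.4, -7.4, 118.0]
ee_rot: [0.707, 0.028, 0.706, -0.029]
force: [-8.8, 1.0, 17.8]
grip_width: -0.002
time_s: 40.6
eef_pos: [640.4, -7.4, 118.0]
ee_rot: [0.707, 0.028, 0.706, -0.029]
force: [-9.0, -0.0, 17.9]
grip_width: 0.001
```

17.8 N held for over half a second with the handle top at 118.0 mm (expected 118). Now I'll back off and check.

```bash
python3 -m pendant '[[0,0,0,-0.3,0,0,0],[0,0,0,-2,0,0,0],[0,0,0,-6,0,0,0],[0,0,0,-11,0,0,0],[0,0,0,-16,0,0,0]]'
python3 -m pendant '[[0,0,0,0,2,-4,0],[0,0,0,0,4,-9,0],[0,0,0,0,6,-14,0],[0,0,0,0,8,-19,0],[0,0,0,0,10,-24,0]]'
python3 -c "
from h import *
snap('side','s30',(200,100,480,310),2.8);snap('wrist','w30');snap('top','t30',(150,100,490,310),2.3)"
```

```text
time_s: 41.22
eef_pos: [640.1, -7.3, 277.8]
ee_rot: [0.707, 0.029, 0.706, -0.029]
force: [0.7, -0.3, -0.1]
grip_width: 0.002
time_s: 41.85
eef_pos: [407.6, 112.3, 276.1]
ee_rot: [0.707, 0.029, 0.706, -0.029]
force: [0.6, 0.7, 1.9]
grip_width: 0.003
```

View pics/s30.png

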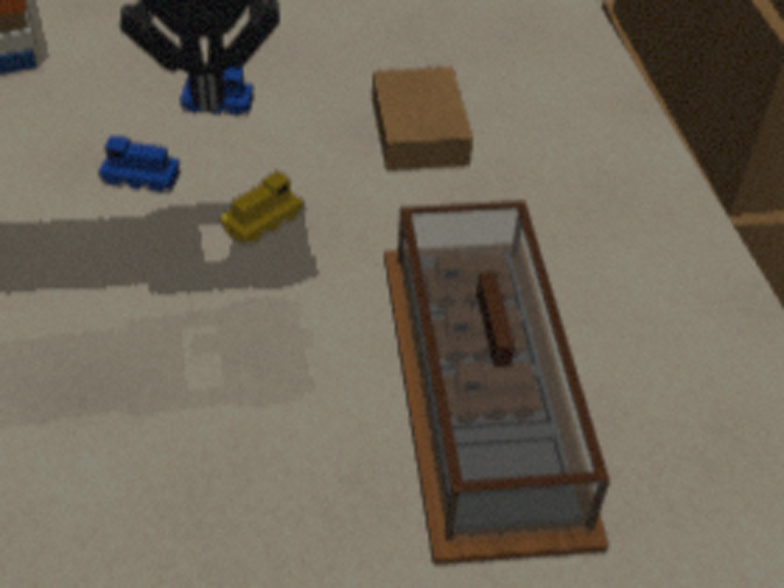

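View pics/t30.png

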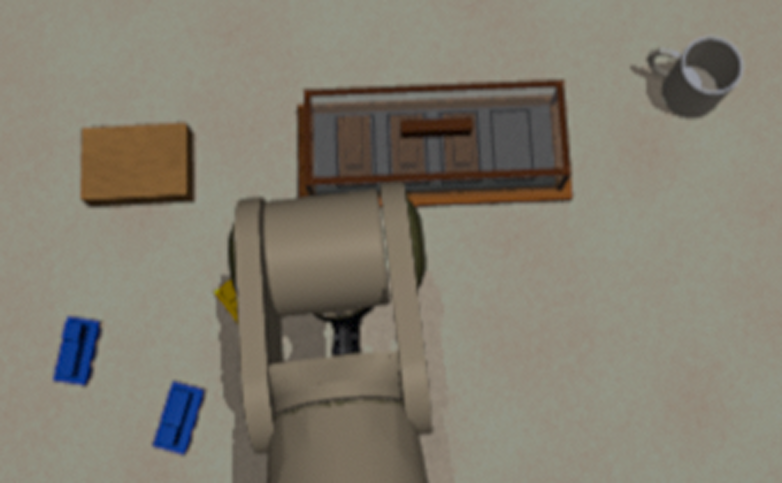

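View pics/w30.png

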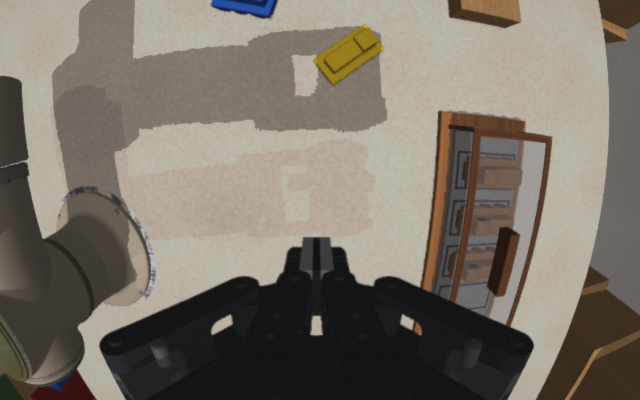

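```bash
python3 -m pendant '[[0,0,0,0,0,0,0],[0,0,0,0,0,0,0],[0,0,0,0,0,0,0],[0,0,0,0,0,0,0],[0,0,0,0,0,0,0]]'; python3 -c "
from rig import job; print(job.finish_job())"
```

```text
time_s: 42.62
eef_pos: [409.3, 111.6, 275.2]
ee_rot: [0.706, 0.029, 0.707, -0.029]
force: [-0.9, 0.5, 0.2]
grip_width: -0.002
the job is handed in; nothing more can be done
None
```

The job is done and handed in at 42.6 s. I stood the cover on the counter, parked the three wooden engines that were there in bays 1, 2 and 3 with their cabs towards the robot, and put the cover back. After letting go of it, I pressed on its handle at about 17.8 N for at least 0.6 s.

- **Engines:** image fits before covering put each engine within about 2 mm and 1° of its bay centre. The fit itself had residuals of about 1 px.
- **Cover:** the handle top read 118.0 mm during the press, which matches the 118 mm expected for fully home.
- **Last pictures:** the engines still sit in their outlines under the cover, and the gripper is clear of everything. The blue and yellow look-alikes, the puzzle box and the mug were not touched.
- **Changed along the way:** I had first meant one engine for bay 1, but it would have struck its askew neighbour, so I moved it to bay 2 while it was still in the gripper.

I saw no engine knocked aside, and no check failed.

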